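# Polish a batch of turned feet

## Robot

A 6-joint arm with a two-finger parallel gripper is mounted at the origin on the work surface. World frame = base frame: x ahead of the robot, y to its left, z up, the work surface at z = 0. Lengths are in mm, angles in rad, forces in N, time in s.
With the tool pointing down it reaches from about 375 to 900 mm from the base axis. Payload 3.1 kg.
Tool frame: the origin (TCP) lies at the very end of the fingers, on their centre line; the grasp point (between the pads) lies 19 mm behind it (pinch_z is the distance from the TCP to the grasp point, in mm); x points along the fingers, y is the direction in which the jaws open and shut, and the axes are right-handed (so a half turn about x gives the same grasp; the last joint's range is limited). The gripper opens to 85 mm and grips with 20 to 120 N. Pads are 22 mm wide; open, the fingers measure 114 mm over their backs; the gripper's body (76 mm by 85 mm) begins 54 mm behind the grasp point. The pads swing forward as they close: fully open they stand 13 mm farther back than shut.
Start: joints at [1.058, 0.527, 1.433, -0, 1.181, -0.178], TCP at [204.731, 590.493, 231.31] pointing down, gripper open.
Joint ranges: [-3.08, 3.08], [-0.75, 2.2], [0.22, 2.44], [-1.43, 4.57], [0, 2.65], [-2.85, 2.85]. Speed limits (rad/s): [2.79, 2.79, 3.14, 3.14, 3.14, 3.14].

## Interface

Orientations are given as a 3x3 rotation matrix whose columns are the frame's x, y, z axes.
In Python, from workcell import * gives the robot as it stands.
- The arm moves only by the tool play_rows, never from a script. Its argument "motion" is a list of rows, each a list of 7 numbers: the finger opening in cm, from 0 to 8.54, then the shift along the world's x, y, z in cm, then the turn, a rotation vector about the world's x, y, z in rad. A call has 1 to 8 rows; each row is the pose to reach, as a shift and turn from the pose commanded when the call began; what a row does not reach only later rows make up. A row lasts 1/10 s, in which the tool goes at most 50 mm and 8.59 degrees, less where a joint would pass 70% of its speed; a pose out of reach is approached as far as the arm can. A call with a gripper value outside its range is refused whole. The fingers move at their own pace and stop on an object; the grip force is fixed at half the most. Time passes only in rows, so rows that repeat a pose let the fingers close. It gives the time, the measured TCP pose, the force and the opening at its end, in the units of the state.
- observe(): the state, without advancing time (a new reading comes with each control period).
- camera(name): name is "scene" or "top"; returns (picture, depth): 400x640x3 uint8, red, green, blue; 400x640 float32, mm along the optical axis (not along the pixel's ray), 0 where there is no reading.
- camera_info(name): a dict with "fx", "fy", "cx", "cy" (pixels), "k1" (the pictures are not rectified: a ray, as slopes to the right and down, at radius r is drawn at 1 + k1 r^2 times it, then the intrinsics apply), "world_from_camera" (4x4, takes a point from camera to world coordinates). Camera axes: x right, y up, looking along -z (the intrinsics and any distortion apply to the point x, -y, -z); pixel columns grow to the right and rows downward; lengths in mm; the calibration is good to about 2 mm. A picture is of the moment at which its call begins. camera_info takes no time and is no camera call.
- job_done(): hands the job in, once; it reports no verdict.
Trained networks look in the newest picture that a camera, given by its name, has taken for a name from the list of things; names that differ only in an ending like _2 or _b are one class to them, and where a whole thing is asked for, a point or a joint stands for the part that bears it (a point fixed in the world has none). Each returns a list of dicts, best first, with "conf" (0 to 1); they miss things now and then, are a little off and sometimes report something else, mostly with a low value. They report only what shows in the picture. A call takes as long as a camera call.
- spot_in(query, camera): "rect" ([centre column, centre row, width, height] in pixels, round what is visible of it).
The state is a dict: "t": time; "q": joint angles; "joint_vel": joint speeds; "joint_torque": joint torques, N m; "ee_pos": TCP position; "orientation": TCP orientation; "ft_force": force on the tool from outside, world axes, zero at the start; "torque": the same for the moment, N m; "gripper_width": finger opening in mm.
Only numpy, scipy, OpenCV 4.12 (cv2) and the standard library are available. Lean on these libraries where they do the work, as an engineer would, in place of code of your own. Each camera call takes 0.05 s, during which the arm holds its last target.

## Task

Put all the turned wooden feet standing on the bench into the polishing box, close its lid, then hook the loop of the draw catch over the keeper on the lid and push the catch's lever over until it stays flat. Then take the key from its wooden stand, push it fully home in the key switch of the black control box and turn it clockwise to its stop (on), and leave it there; do not turn the switch without the key, and leave the mallet, the tin and the wood offcut where they are.

Things in the scene. Friction and masses are not known exactly. Their poses are not given: they have to be found in the camera images.
- foot1: a turned furniture foot of dark wood, standing upright: 62 mm tall, a base disc 52 mm across and 11 mm high, above it a round neck 38 mm across from 22 mm to 54 mm up. Origin: centre of the underside; z along its axis. Two to four of the four feet are present (absent: None).
- foot2: a turned furniture foot of dark wood, standing upright: 62 mm tall, a base disc 52 mm across and 11 mm high, above it a round neck 38 mm across from 22 mm to 54 mm up. Origin: centre of the underside; z along its axis. Two to four of the four feet are present (absent: None).
- foot3: a turned furniture foot of dark wood, standing upright: 62 mm tall, a base disc 52 mm across and 11 mm high, above it a round neck 38 mm across from 22 mm to 54 mm up. Origin: centre of the underside; z along its axis. Two to four of the four feet are present (absent: None).
- foot4: a turned furniture foot of dark wood, standing upright: 62 mm tall, a base disc 52 mm across and 11 mm high, above it a round neck 38 mm across from 22 mm to 54 mm up. Origin: centre of the underside; z along its axis. Two to four of the four feet are present (absent: None).
- polisher: fixed grey polishing box. Origin: on the bench under the chamber's centre; x towards the lid's hinge (world -y, within 0.2 rad), y along the hinge. Chamber open at the top, outside 200 (x) by 250 mm (y), walls 8 mm, inner floor 22 mm and rim 100 mm above the bench. On its -x side a bracket (80 mm long, 90 mm wide, top at 104 mm) carries the draw catch in the plane y = 0.
- lid (a joint): hinge angle of the aluminium lid, rad: 0 shut flat on the rim, about 1.75 standing open and leaning outwards at the start; stays where it is left (stiff hinge, about 3 N at its free edge). The lid is a plate 198 mm (from hinge to free edge) by 252 mm, 10 mm thick; shut, its top is at z = 110 mm.
- lid_hinge (a point): point on the lid's hinge axis at mid-width: polisher frame (104, 0, 100) mm; axes as the polisher's. The hinge axis is the polisher's y. The lid's underside lies in the plane of this axis, its outer face 10 mm off it; its free edge is 202 mm from the axis.
- lid_edge (a point): point on the lid's outer face, mid-width, 190 mm from the hinge axis; moves with the lid. Axes: x along the lid from its free edge towards the hinge, y along the hinge, z out of the outer face.
- keeper (a point): where the loop's crossbar lies when drawn tight in the keeper: 5.5 mm above the lid's outer face, 156 mm from the hinge axis; axes as lid_edge. The keeper is a steel hook 24 mm wide and 17 mm tall; its post stands 4 to 14 mm on the -x (catch) side of this point, its lip ends 2 mm on the +x side of it. The bar must come down beyond (+x of) the lip; the lever then draws it under.
- lever (a joint): angle of the catch's steel lever, rad: 0 shut (flat, pointing to the polisher's -x), 1.5 to 1.65 (its end stop) upright, as at the start. Drawing the loop tight takes 2 to 3 N at the lever's tip; at about 0.3 rad it passes the toggle point, and it then holds itself shut.
- lever_pivot (a point): the lever's fixed pivot, on the polisher's (-145, 0, 122) mm; axes as the polisher's; the lever turns about y.
- lever_tip (a point): on the face that is the lever's top when shut, 85 mm from the pivot near its free tip (tip at 93 mm). The lever is 20 to 26 mm wide along y and 7 mm thick. Upright, this face looks to the polisher's +x; push on this face.
- loop (a joint): angle of the loop relative to the lever, rad: 0 when all is shut. (loop angle - lever angle) is the loop's elevation: 0 level and reaching to the polisher's +x, about 1.2 at the start, leaning towards the lid, its end up to 290 mm above the bench; swings down towards the lid with a light stiffness (under 1 N at the bar) and stays where left. When hooked with the lever upright it is about -0.3.
- loop_pin (a point): the loop's pin on the lever, 28 mm from the lever's pivot; moves with the lever.
- loop_bar (a point): centre of the loop's crossbar, 116 mm from the pin; the bar is 8 mm thick and 44 mm long along the polisher's y, with a 7 mm side rod at each end and a thumb tab 30 mm wide and 26 mm long beyond it, tilted up. A stiff spring lets the loop stretch some 5 mm.
- control_box: fixed black control box, 100 (x) by 96 (y) by 66 mm tall, with a round steel key switch in its top, ringed by a steel collar 70 mm across. Origin: centre of its underside. With the switch off the key slot runs along the box's x.
- switch (a joint): angle of the switch's barrel, rad, clockwise seen from above: 0 off, 1.35 on (stop); at the start 0 to 0.12. It stays where it is left; turning takes about 0.07 N m.
- switch_mouth (a point): centre of the slot's mouth, on the barrel's vertical axis, 71 mm above the bench; axes as the control box's. The slot is 22.4 mm by 8.4 mm with a flared mouth, over 35 mm deep; it lies along the box's x axis turned clockwise by the switch angle.
- switch_seat (a point): where the key's origin lies when the key is fully home: 32 mm below the mouth; axes as the control box's.
- key_stand: fixed mid-brown wooden block, 85 (x) by 70 (y) by 45 mm tall, with a slot along x in its top holding the key upright, blade down, 36 mm deep. Origin: centre of its underside.
- key: loose key, 82 mm long, standing blade down in its stand. Origin: tip of the blade; z up along the key. Blade 20 mm wide (x), 6 mm thick (y), 32 mm long; shoulder 30 by 14 mm from 32 to 38 mm; black flat bow 40 mm wide (x) and 10 mm thick (y) from 38 to 82 mm; grip it across y at about 64 mm. It goes in either way round.
- mallet: bystander: wooden mallet lying on the bench, head 66 mm across.
- wax_tin: bystander: round brass-coloured tin, 68 mm across, 45 mm high.
- offcut: bystander: wooden offcut 140 by 50 by 35 mm.

How it is judged (in metres and radians):
On the way, in this order (a step that is already met when the one before it is completed fails the run):
1. every foot is in the box (x of foot1 in the frame of polisher between -0.096 and 0.096 m and y of foot1 in the frame of polisher between -0.121 and 0.121 m and z of each of foot1, foot2, foot3, foot4 in the frame of polisher below 0.09 m and x of foot2 in the frame of polisher between -0.096 and 0.096 m and y of foot2 in the frame of polisher between -0.121 and 0.121 m and x of foot3 in the frame of polisher between -0.096 and 0.096 m and y of foot3 in the frame of polisher between -0.121 and 0.121 m and x of foot4 in the frame of polisher between -0.096 and 0.096 m and y of foot4 in the frame of polisher between -0.121 and 0.121 m), for 0.2 s.
2. the lid is shut (all of step 1 and value of joint lid below 0.05 rad), for 0.2 s.
3. the loop lies over the keeper, lever still up (value of joint lid below 0.05 rad and x of loop_bar in the frame of keeper between -0.007 and 0.03 m and z of loop_bar in the frame of keeper below 0.006 m and value of joint lever above 0.5 rad), for 0.2 s.
4. the catch is drawn tight, lever past its toggle point and flat (value of joint lid below 0.05 rad and value of joint lever below 0.1 rad and distance between loop_bar and keeper below 0.007 m), for 0.2 s.
5. the key is fully home in the switch, still off (horizontal distance between key and switch_seat below 0.005 m and z of key in the frame of switch_seat below 0.004 m and angle between key's own z axis and vertical below 0.12 rad and value of joint switch below 0.4 rad), for 0.2 s.
6. the switch is turned on with the key (horizontal distance between key and switch_seat below 0.005 m and z of key in the frame of switch_seat below 0.004 m and angle between key's own z axis and vertical below 0.12 rad and value of joint switch above 1.2 rad), for 0.2 s.
At the end, for the whole second after the job is handed in: All feet present rest inside the chamber, the lid is shut (under 0.05 rad), the loop bar is drawn into the keeper (within 7 mm), the lever flat (under 0.1 rad), the key fully home in the switch (within 4 mm in depth, 5 mm sideways, 0.12 rad of upright) and the switch on (over 1.2 rad) (all of step 1 and all of step 4 and all of step 6 and linear speed of each of foot1, foot2, foot3, foot4, key below 0.03 m/s); the robot touches nothing.
It fails at once if a bystander is shifted by more than 40 mm (distance of any of mallet, wax_tin, offcut from where it was at the start of the episode above 0.04 m).
It fails at once if the switch is turned without the key in it (value of joint switch above 0.45 rad and z of key in the frame of switch_seat above 0.012 m).
Of foot1, foot2, foot3, foot4 only 2 to 4 are there at a start; the rules pass over those that are not, and their reading is None.
At some moment in a run one of foot1, foot2, foot3, foot4 may be knocked a few centimetres aside while the robot is not near it.
It also fails if it takes over 210 s, if anything falls off the work surface, if the arm or the gripper's body presses on something with over 40 N, if the wrist force passes 120 N, or if a joint passes its speed limit or range.

## Working session

There is one attempt and no reset: what is moved stays moved. The work goes in short steps, Python scripts to look and compute and a tool call to move; the robot and the scene stay as the last step left them, time stands still between calls to the robot, and variables do not carry over. Pictures are saved under pics/ and viewed, and the job is handed in when it is done.

Besides the shell and the picture viewer there is one more tool, called after "Call:" in YAML: its name, and indented under it one key for each argument. play_rows: Moves the arm, as the interface text tells. Its arguments: {"type":"object","properties":{"motion":{"type":"array","items":{"type":"array","items":{"type":"number"}}}},"required":["motion"]}

```bash
ls; mkdir -p pics
python3 - <<'E'
from workcell import *
import cv2,numpy as np
s=observe();print(s)
for n in("scene","top"):
    p,d=camera(n);cv2.imwrite(f"pics/{n}0.png",p[:,:,::-1]);np.savez(f"{n}0.npz",p=p,d=d)
    print(n,camera_info(n))
E
```

```text
pics
{'t': 0.0, 'q': array([ 1.05849930e+00,  5.28478055e-01,  1.43386196e+00,  1.41472037e-05,
        1.18139453e+00, -1.78483417e-01]), 'joint_vel': array([ 0.00089224,  0.0012496 , -0.00100035,  0.00035652,  0.0010096 ,
        0.00132719]), 'joint_torque': array([-1.71470776e-03, -4.42353880e+01, -1.78021431e+01, -3.06536376e-04,
        8.55407445e-03,  3.94737523e-07]), 'ee_pos': array([204.39402119, 589.90080482, 230.33913857]), 'orientation': array([[-1.06132037e-03,  3.27652469e-01,  9.44797721e-01],
       [-1.86049944e-03,  9.44795971e-01, -3.27653952e-01],
       [-9.99997706e-01, -2.10554144e-03, -3.93133971e-04]]), 'ft_force': array([-0.81619474,  0.75027587, -0.36139205]), 'torque': array([0.00784971, 0.01372429, 0.01728548]), 'gripper_width': 85.37799320824847}
scene {'fx': 452.68979180427385, 'fy': 452.68979180427385, 'cx': 317.9524682624687, 'cy': 193.7292619197631, 'k1': -0.0010470138247047581, 'world_from_camera': array([[ 4.46991203e-01, -6.79051337e-01,  5.82312756e-01,
         1.14954322e+03],
       [ 8.94452329e-01,  3.48309622e-01, -2.80420111e-01,
        -2.40369549e+02],
       [-1.24054848e-02,  6.46196324e-01,  7.63070387e-01,
         8.47671384e+02],
       [ 0.00000000e+00,  0.00000000e+00,  0.00000000e+00,
         1.00000000e+00]])}
top {'fx': 384.8061213752799, 'fy': 384.8061213752799, 'cx': 326.6989000596674, 'cy': 202.56545835154031, 'k1': -0.0701837143888987, 'world_from_camera': array([[ 8.51801100e-03,  9.91461474e-01, -1.30121440e-01,
         4.92562620e+02],
       [-9.99962302e-01,  8.22631015e-03, -2.77909844e-03,
         2.53368075e+01],
       [-1.68494971e-03,  1.30140207e-01,  9.91494169e-01,
         8.91005709e+02],
       [ 0.00000000e+00,  0.00000000e+00,  0.00000000e+00,
         1.00000000e+00]])}
```

View pics/scene0.png

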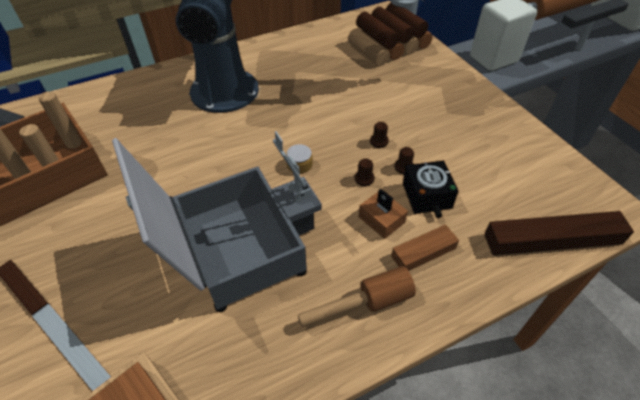

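View pics/top0.png

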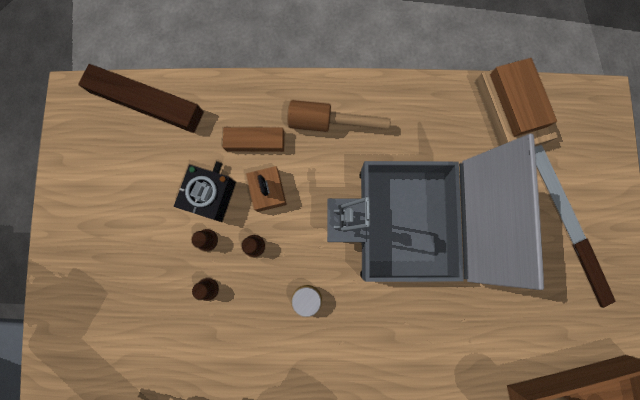

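```bash
cat > h.py <<'E'
from workcell import *
import cv2,numpy as np
def K(ci): return np.array([[ci['fx'],0,ci['cx']],[0,ci['fy'],ci['cy']],[0,0,1.]]),np.array([ci['k1'],0,0,0.])
def rays(n,uv):
    ci=camera_info(n);k,d=K(ci);uv=np.asarray(uv,float).reshape(-1,1,2)
    s=cv2.undistortPoints(uv,k,d).reshape(-1,2)
    return np.c_[s[:,0],-s[:,1],-np.ones(len(s))],ci['world_from_camera']
def deproj(n,uv,dep):
    r,T=rays(n,uv);P=r*np.asarray(dep,float).reshape(-1,1);return P@T[:3,:3].T+T[:3,3]
def atz(n,uv,z):
    r,T=rays(n,uv);r=r@T[:3,:3].T;t=(z-T[2,3])/r[:,2];return T[:3,3]+r*t[:,None]
def proj(n,P):
    ci=camera_info(n);k,d=K(ci);T=ci['world_from_camera'];P=(np.asarray(P,float).reshape(-1,3)-T[:3,3])@T[:3,:3]
    P=P*[1,-1,-1];return cv2.projectPoints(P,np.zeros(3),np.zeros(3),k,d)[0].reshape(-1,2)
def cloud(n,d):
    v,u=np.mgrid[0:400,0:640];P=deproj(n,np.c_[u.ravel(),v.ravel()],d.ravel()).reshape(400,640,3);P[d==0]=np.nan;return P
def snap(n,tag):
    p,d=camera(n);cv2.imwrite(f"pics/{tag}.png",p[:,:,::-1]);np.savez(f"{tag}.npz",p=p,d=d);return p,d
def crop(p,tag,x0,y0,x1,y1,f):
    cv2.imwrite(f"pics/{tag}.png",cv2.resize(p[y0:y1,x0:x1,::-1],None,fx=f,fy=f,interpolation=cv2.INTER_CUBIC))
E
python3 - <<'E'
from h import *
np.set_printoptions(precision=1,suppress=True)
for n in("scene","top"):
    z=np.load(n+"0.npz");P=cloud(n,z['d']);
    np.save(n+"P.npy",P)
    Z=P[...,2]
    print(n,np.nanmedian(Z))
    cv2.imwrite(f"pics/{n}h.png",cv2.applyColorMap(np.clip(np.nan_to_num(Z)*1.5,0,255).astype('uint8'),cv2.COLORMAP_JET))
for q in("foot1","polisher","lid","lever","loop","keeper","control_box","switch","key_stand","key","mallet","wax_tin","offcut"):
    for n in ("top","scene"):
        print(q,n,[(np.round(r['rect']),round(r['conf'],2)) for r in spot_in(q,n)[:5]])
z=np.load("top0.npz")['p']
crop(z,"t_l",150,120,350,320,4) if 0 else crop(z,"t_l",150,140,350,290,4)
crop(z,"t_r",310,140,560,300,3)
E
```

```text
scene -1.0489976716947922
top 0.06344918826869161
foot1 top [(array([254., 245.,  18.,  19.]), 0.91), (array([203., 289.,  30.,  23.]), 0.77), (array([206., 193.,  58.,  61.]), 0.59)]
foot1 scene [(array([380., 135.,  18.,  24.]), 0.85), (array([404., 160.,  18.,  27.]), 0.83), (array([366., 174.,  16.,  26.]), 0.82), (array([299., 158.,  32.,  26.]), 0.43)]
polisher top [(array([433., 212., 213., 156.]), 0.61), (array([267., 189.,  41.,  44.]), 0.46)]
polisher scene [(array([216., 221., 209., 180.]), 0.76), (array([159., 215.,  92., 154.]), 0.19)]
lid top [(array([505., 212.,  81., 154.]), 0.66), (array([266., 188.,  40.,  51.]), 0.56)]
lid scene [(array([158., 214.,  91., 149.]), 0.61)]
lever top [(array([355., 216.,  30.,  30.]), 0.81), (array([503., 211.,  78., 155.]), 0.75)]
lever scene [(array([293., 163.,  35.,  58.]), 0.68)]
loop top [(array([355., 214.,  30.,  30.]), 0.79)]
loop scene [(array([290., 163.,  32.,  55.]), 0.65)]
keeper top [(array([503., 215.,  80., 155.]), 0.9), (array([254., 248.,  18.,  25.]), 0.63), (array([354., 214.,  29.,  34.]), 0.51)]
keeper scene [(ar
[... 433 characters left out ...]
217.,  51.,  41.]), 0.96), (array([383., 201.,  17.,  24.]), 0.74), (array([431., 190.,  56.,  59.]), 0.72), (array([216., 222., 208., 180.]), 0.57)]
key top [(array([262., 186.,   8.,  20.]), 0.52)]
key scene [(array([385., 201.,  17.,  24.]), 0.78)]
mallet top [(array([339., 116., 101.,  30.]), 0.69), (array([355., 214.,  34.,  38.]), 0.54), (array([502., 214.,  83., 157.]), 0.18)]
mallet scene [(array([159., 214.,  91., 154.]), 0.53)]
wax_tin top [(array([308., 301.,  34.,  28.]), 0.67)]
wax_tin scene [(array([299., 159.,  28.,  28.]), 0.73), (array([289., 159.,  30.,  52.]), 0.31)]
offcut top [(array([253., 139.,  62.,  23.]), 0.64)]
offcut scene [(array([428., 249.,  71.,  46.]), 0.66)]
```

View pics/t_l.png

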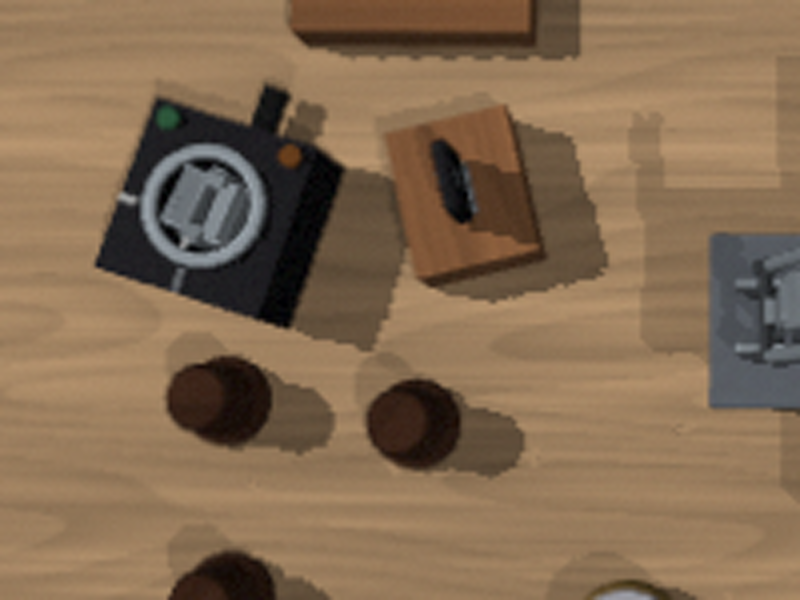

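View pics/t_r.png

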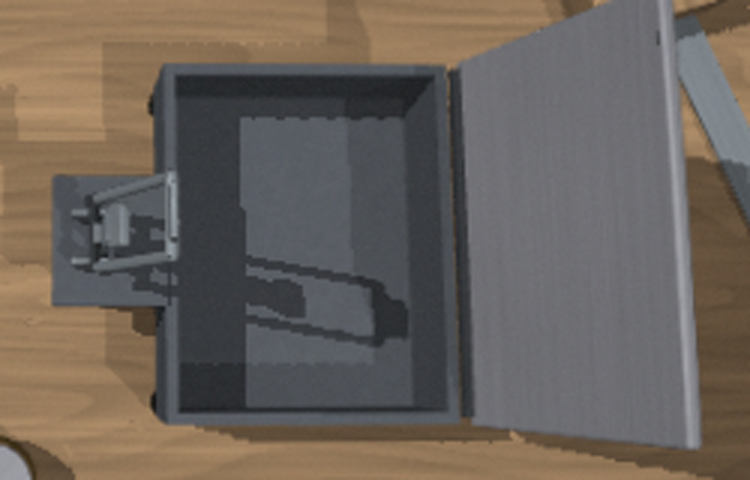

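```bash
cat > meas.py <<'E'
from h import *
np.set_printoptions(precision=1,suppress=True)
def sel(n,box,z0,z1,tag=None):
    P=np.load(n+"P.npy") if tag is None else cloud(n,np.load(tag+".npz")['d'])
    x0,y0,x1,y1=box;Q=P[y0:y1,x0:x1].reshape(-1,3);return Q[(Q[:,2]>z0)&(Q[:,2]<z1)]
def feet(n,boxes,tag=None):
    for b in boxes:
        Q=sel(n,b,56,68,tag);
        if len(Q)<3: print(n,b,'none');continue
        (c,r)=cv2.minEnclosingCircle(Q[:,:2].astype('float32'))
        print(n,'top disc',len(Q),Q.mean(0),'circ',c,r, 'zmax',Q[:,2].max())
if __name__=="__main__":
    feet("top",[(185,225,220,255),(235,230,270,262),(185,275,222,305)])
    feet("scene",[(368,118,392,150),(392,143,416,172),(353,155,378,190)])
    def rect(n,b,z0,z1,l):
        Q=sel(n,b,z0,z1);r=cv2.minAreaRect(Q[:,:2].astype('float32'));print(n,l,len(Q),r,'meanz',np.median(Q[:,2]),Q.mean(0))
    rect("top",(350,150,470,290),94,106,'rim')
    rect("scene",(170,160,310,310),94,106,'rim')
    rect("top",(320,190,370,250),100,108,'bracket')
    rect("top",(170,155,240,225),60,72,'cbox')
    rect("scene",(395,150,470,220),60,70,'cbox')
    rect("top",(240,160,295,215),40,50,'stand')
    rect("scene",(350,185,412,240),40,50,'stand')
    rect("top",(240,160,295,215),55,100,'key')
    rect("scene",(350,185,412,240),55,100,'key')
    rect("top",(240,160,295,215),86,96,'keytop')
E
python3 meas.py
python3 - <<'E'
from h import *
z=np.load("scene0.npz")['p'];crop(z,"s_r",340,110,480,250,4);crop(z,"s_l",240,120,340,220,6)
E
```

```text
top top disc 210 [519.1 304.2  60.5] circ (519.4241943359375, 305.19268798828125) 18.11284828186035 zmax 65.00504841365421
top top disc 203 [508.  193.5  60.8] circ (507.802978515625, 194.62960815429688) 18.20361328125 zmax 65.10681985962458
top top disc 218 [408.9 297.4  60.7] circ (408.9226989746094, 298.6513366699219) 18.45749855041504 zmax 64.12561127198546
scene top disc 100 [413.7 298.2  59.8] circ (412.4718322753906, 299.14300537109375) 18.0792179107666 zmax 63.376345471043805
scene top disc 192 [547.4 294.   61.8] circ (551.8284301757812, 294.518798828125) 44.45164108276367 zmax 67.7365443046366
scene top disc 120 [513.1 194.1  59.7] circ (512.1975708007812, 193.9910888671875) 18.44974708557129 zmax 63.56054719336464
top rim 2222 ((561.7933349609375, -137.18890380859375), (249.89239501953125, 234.16473388671875), 0.6206923723220825) meanz 100.87071590960426 [ 560.8 -139.1  101. ]
scene rim 2459 ((564.197998046875, -117.04696655273438), (289.0792236328125, 255.56248474121094), 89.53921508789062) meanz 99.521594513026 [ 577.4 -116.7   99.9]
top bracket 1284 ((562.42822265625, -
[... 532 characters left out ...]
, 14.227519989013672) meanz 45.00896845668046 [635.5 166.1  45. ]
scene stand 737 ((632.3070068359375, 196.6474609375), (86.51518249511719, 134.0133056640625), 13.367777824401855) meanz 43.85507355645677 [646.8 163.   43.9]
top key 134 ((636.42626953125, 166.63531494140625), (39.690860748291016, 10.069693565368652), 14.757124900817871) meanz 93.03471704933492 [634.8 165.   86.9]
scene key 238 ((622.9116821289062, 202.61386108398438), (39.90821838378906, 96.93351745605469), 25.547260284423828) meanz 80.22971105499022 [642.4 165.1  78.7]
top keytop 83 ((636.8507080078125, 166.7860565185547), (38.793209075927734, 9.99441146850586), 14.757124900817871) meanz 94.18830004610152 [635.8 166.   93.6]
```

View pics/s_r.png

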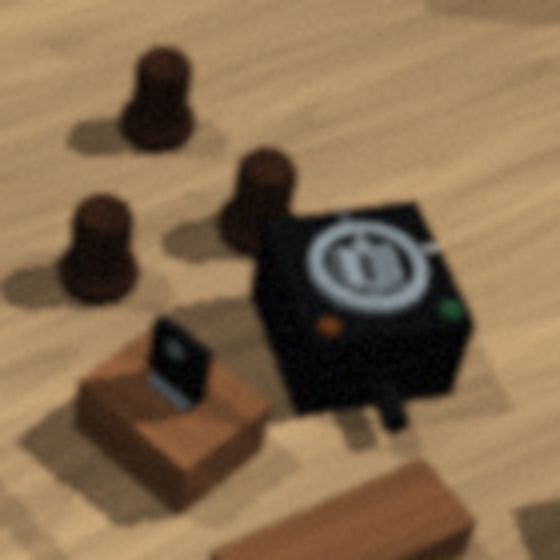

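View pics/s_l.png

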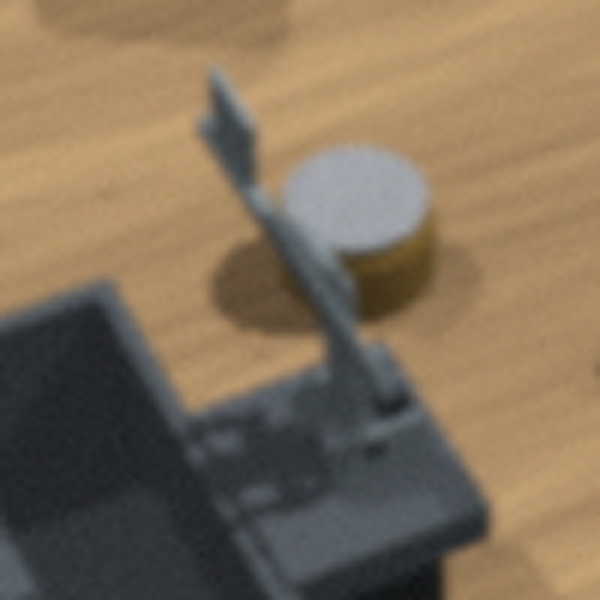

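Run:
```python
from meas import *
P=np.load("topP.npy")
# per row: outer front edge & per column side edges at rim height
M=(np.abs(P[...,2]-100.5)<5)
pts=[]
for v in list(range(166,192))+list(range(252,278)):
    u=[u for u in range(345,400) if M[v,u]]
    if u: pts.append(P[v,u[0]])
pts=np.array(pts);f=np.polyfit(pts[:,0],pts[:,1],1);print('front edge y=a x+b',f,'at 560',np.polyval(f,560),'res',(pts[:,1]-np.polyval(f,pts[:,0])).std())
for nm,rng in(("far",range(150,200)),("near",range(290,240,-1))):
    q=[]
    for u in range(372,455):
        v=[v for v in rng if M[v,u]]
        if v:q.append(P[v[0],u])
    q=np.array(q);g=np.polyfit(q[:,1],q[:,0],1);print(nm,g,np.polyval(g,-150),(q[:,0]-np.polyval(g,q[:,1])).std(),np.median(q[:,2]))
# bracket
for l,rc in (('br',(322,190,364,250)),):
    Q=sel("top",rc,101,107);r=cv2.minAreaRect(Q[:,:2].astype('float32'));print(r)
# scene rim
P=np.load("sceneP.npy")
# express polisher frame hist
Q=P[140:320,100:330].reshape(-1,3);Q=Q[(Q[:,2]>96)&(Q[:,2]<103)]
print('scene rim x range',np.percentile(Q[:,0],[1,50,99]),'y',np.percentile(Q[:,1],[1,99]))
# tall parts top: loop & lever
P=np.load("topP.npy")
Q=P[180:260,320:400].reshape(-1,3);Q=Q[Q[:,2]>125];i=np.argsort(-Q[:,2]);print(len(Q),Q[i[::8]])
P=np.load("sceneP.npy")
Q=P[120:215,260:325].reshape(-1,3);Q=Q[Q[:,2]>112];i=np.argsort(-Q[:,2]);print(len(Q));print(Q[i[::12]])
```

```text
front edge y=a x+b [  0.  -54.4] at 560 -51.03890922440962 res 0.5236028304638604
far [ -0.  684.7] 686.3052185607198 0.3276870245168367 100.29304365588973
near [ -0.  434.9] 437.99125953355343 0.5390207727945105 100.57436152122762
((561.5798950195312, -10.633529663085938), (88.99950408935547, 74.5361557006836), 0.4810601770877838)
scene rim x range [439.2 587.1 689.7] y [-249.8   25.2]
591 [[552.2 -36.3 290.9]
 [557.2 -36.6 288.6]
 [550.9 -36.6 287.7]
 [551.  -38.2 287.4]
 [571.7 -36.8 286.8]
 [546.6 -37.1 283.2]
 [563.6 -36.5 273.6]
 [555.9 -36.9 269.6]
 [568.  -35.8 264.1]
 [538.5 -37.5 263.1]
 [576.5 -36.  262.6]
 [560.  -36.  262.2]
 [571.6 -42.7 262. ]
 [576.7 -42.7 261.8]
 [563.4 -42.7 261.6]
 [571.7 -36.1 261.3]
 [537.  -39.3 260.9]
 [561.9 -42.8 260.3]
 [585.3 -36.4 259.1]
 [585.9 -35.1 255.2]
 [541.  -33.7 251.1]
 [539.6 -32.3 247.4]
 [541.5 -30.9 244. ]
 [584.4 -29.6 241.4]
 [585.1 -28.3 236.6]
 [580.4 -28.6 232.7]
 [535.7 -28.8 229.2]
 [536.  -25.7 224.9]
 [536.2 -24.2 221.1]
 [540.  -21.  217.2]
 [548.8 -14.  215.9]
 [552.4 -15.8 215.3]
 [554.2 -17.6 214.7]
 [561.3 -14.1
[... 1245 characters left out ...]
214.1]
 [559.  -17.7 212.8]
 [564.7 -16.1 211.7]
 [562.2 -17.2 209.9]
 [575.3 -14.9 203.9]
 [587.  -18.4 199.5]
 [587.7 -19.  194.8]
 [574.5  -8.8 188.7]
 [585.4 -14.3 181.4]
 [588.   -4.9 173.2]
 [587.5  -2.7 165.6]
 [558.1 -11.7 162.5]
 [588.4  -1.3 156.6]
 [561.8 -11.6 153.9]
 [587.4  -3.3 150.5]
 [572.2  -5.3 148.5]
 [589.1  -2.  145.3]
 [562.6 -10.6 138.6]
 [556.3 -10.4 132.1]
 [579.4   1.9 130. ]
 [581.4 -10.6 129.1]
 [578.   14.2 128.5]
 [579.6  -5.2 127.6]
 [581.1 -12.9 126.8]
 [580.    6.1 125.1]
 [577.7 -20.6 124.2]
 [566.3 -10.8 123.2]
 [547.2 -13.9 121.5]
 [581.1  -6.2 120. ]
 [581.2   3.  118.3]
 [548.3  -9.9 117.3]
 [547.4 -21.4 115.9]
 [580.4  -8.5 113.9]
 [548.5   6.4 112.3]]
```

Call:
play_rows:
  motion:
    - [6.5, 20.6, -29.1, 0, 0, 0, 0]
    - [6.5, 20.6, -29.1, 0, 0, 0, 0]
    - [6.5, 20.6, -29.1, 0, 0, 0, 0]
    - [6.5, 20.6, -29.1, 0, 0, 0, 0]
    - [6.5, 20.6, -29.1, 0, 0, 0, 0]
    - [6.5, 20.6, -29.1, 0, 0, 0, 0]
    - [6.5, 20.6, -29.1, 0, 0, 0, 0]
    - [6.5, 20.6, -29.1, 0, 0, 0, 0]

```text
t: 2.2
ee_pos: [414.3, 295.8, 231.7]
orientation: [[0.002, 0.333, 0.943], [-0.001, 0.943, -0.333], [-1.0, 0.0, 0.003]]
ft_force: [0.3, 0.7, 0.9]
gripper_width: 65.1
```

Run:
```python
from meas import *
print(observe()['ee_pos'])
p,d=snap("top","t1");crop(p,"t1c",150,140,350,340,3)
snap("scene","s1")
feet("top",[(185,225,220,255),(235,230,270,262),(185,275,222,305)],"t1")
feet("scene",[(368,118,392,150),(353,155,378,190)],"s1")
```

```text
[414.3 295.8 231.7]
top top disc 213 [519.4 304.2  60.4] circ (519.5363159179688, 304.57415771484375) 18.50629234313965 zmax 63.96272545057252
top top disc 201 [507.6 193.6  60.5] circ (507.2661437988281, 193.32284545898438) 18.613239288330078 zmax 65.81022354350205
top top disc 218 [408.5 297.6  60.7] circ (408.7742004394531, 298.0341491699219) 18.875396728515625 zmax 64.40724850028744
scene top disc 98 [413.3 298.   59.8] circ (413.004638671875, 299.61474609375) 19.78333854675293 zmax 63.87319879522829
scene top disc 123 [512.5 193.6  59.5] circ (512.5572509765625, 194.42404174804688) 18.414005279541016 zmax 64.10412209795322
```

View pics/t1c.png

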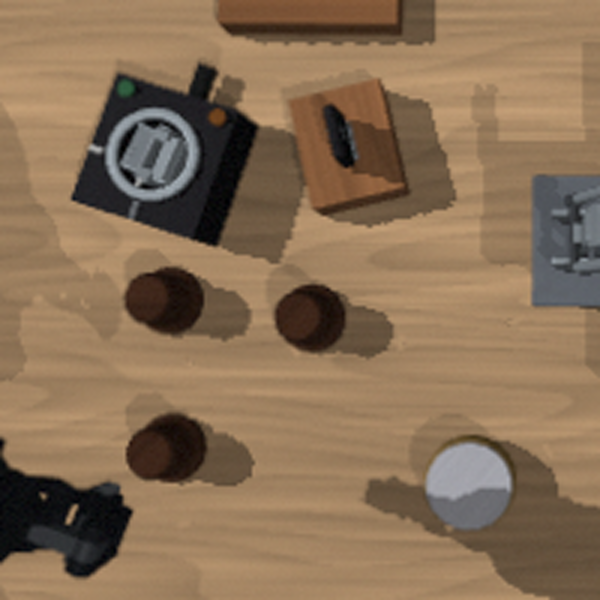

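View pics/s1.png

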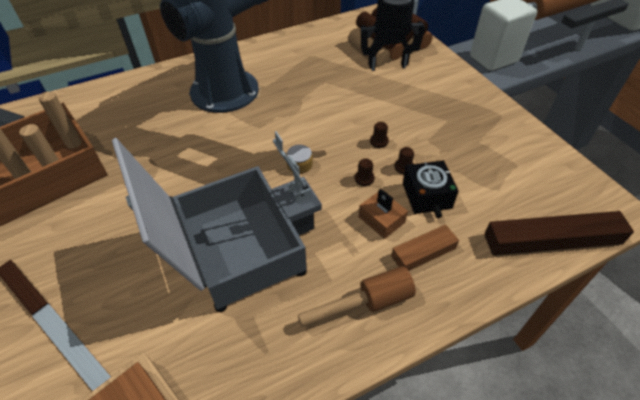

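Run:
```python
from meas import *
s=observe();print(s['ee_pos'],s['joint_vel'],s['t'])
print(proj("top",[s['ee_pos']]),proj("scene",[s['ee_pos']]))
```

```text
[411.8 298.3 231.4] [ 0.1 -0.   0.   0.   0.   0. ] 2.3
[[166.7 298.6]] [[386.8  68.7]]
```

Call:
play_rows:
  motion:
    - [6.5, 0, 0, -5, 0, 0, 0]
    - [6.5, 0, 0, -10, 0, 0, 0]
    - [6.5, 0, 0, -15, 0, 0, 0]
    - [6.5, 0, 0, -19, 0, 0, 0]
    - [6.5, 0, 0, -21.2, 0, 0, 0]
    - [6.5, 0, 0, -21.2, 0, 0, 0]
    - [0, 0, 0, -21.2, 0, 0, 0]
    - [0, 0, 0, -21.2, 0, 0, 0]

```text
t: 3.1
ee_pos: [411.3, 300.7, 20.8]
orientation: [[0.002, 0.327, 0.945], [0.001, 0.945, -0.327], [-1.0, 0.002, 0.002]]
ft_force: [-2.4, 1.5, 21.0]
gripper_width: 37.0
```

Call:
play_rows:
  motion:
    - [0, 0, 0, 0, 0, 0, 0]
    - [0, 0, 0, 0, 0, 0, 0]
    - [0, 0, 0, 0, 0, 0, 0]
    - [0, 0, 0, 0, 0, 0, 0]
    - [0, 0, 0, 0, 0, 0, 0]

```text
t: 3.6
ee_pos: [411.7, 300.3, 20.9]
orientation: [[0.003, 0.328, 0.945], [0.002, 0.945, -0.328], [-1.0, 0.003, 0.002]]
ft_force: [-1.3, 1.9, 7.1]
gripper_width: 36.3
```

Call:
play_rows:
  motion:
    - [0, 0, 0, 5, 0, 0, 0]
    - [0, 0, 0, 10, 0, 0, 0]
    - [0, 0, 0, 15, 0, 0, 0]
    - [0, 0, 0, 20, 0, 0, 0]
    - [0, 0, 0, 25, 0, 0, 0]
    - [0, 0, -4, 29, 0, 0, 0]
    - [0, 0, -8, 31, 0, 0, 0]
    - [0, 0, -12, 31, 0, 0, 0]

```text
t: 4.4
ee_pos: [412.3, 178.6, 333.6]
orientation: [[0.01, 0.326, 0.945], [0.001, 0.945, -0.326], [-1.0, 0.004, 0.009]]
ft_force: [0.7, -0.4, -0.8]
gripper_width: 36.4
```

Call:
play_rows:
  motion:
    - [0, 1, -5, 0, 0, 0, 0]
    - [0, 2, -10, 0, 0, 0, 0]
    - [0, 3, -15, 0, 0, 0, 0]
    - [0, 4, -20, 0, 0, 0, 0]
    - [0, 5, -25, 0, 0, 0, 0]
    - [0, 7, -29, 0, 0, 0, 0]
    - [0, 8, -33, 0, 0, 0, 0]
    - [0, 9, -36, 0, 0, 0, 0]

```text
t: 5.2
ee_pos: [500.6, -183.3, 329.6]
orientation: [[0.001, 0.33, 0.944], [-0.001, 0.944, -0.33], [-1.0, -0.001, 0.001]]
ft_force: [-0.6, 0.3, -0.8]
gripper_width: 36.7
```

Call:
play_rows:
  motion:
    - [0, 0, 0, -5, 0, 0, 0]
    - [0, 0, 0, -10, 0, 0, 0]
    - [0, 0, 0, -15, 0, 0, 0]
    - [0, 0, 0, -20, 0, 0, 0]
    - [0, 0, 0, -24, 0, 0, 0]
    - [0, 0, 0, -27, 0, 0, 0]
    - [0, 0, 0, -28.3, 0, 0, 0]
    - [0, 0, 0, -28.3, 0, 0, 0]

```text
t: 6.0
ee_pos: [499.9, -180.2, 45.4]
orientation: [[-0.002, 0.328, 0.945], [0.001, 0.945, -0.328], [-1.0, 0.001, -0.003]]
ft_force: [0.1, 0.4, -0.3]
gripper_width: 36.4
```

Run:
```python
from meas import *
p,d=snap("scene","s2");crop(p,"s2c",100,100,350,310,3)
```

```text
(no output)
```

View pics/s2c.png

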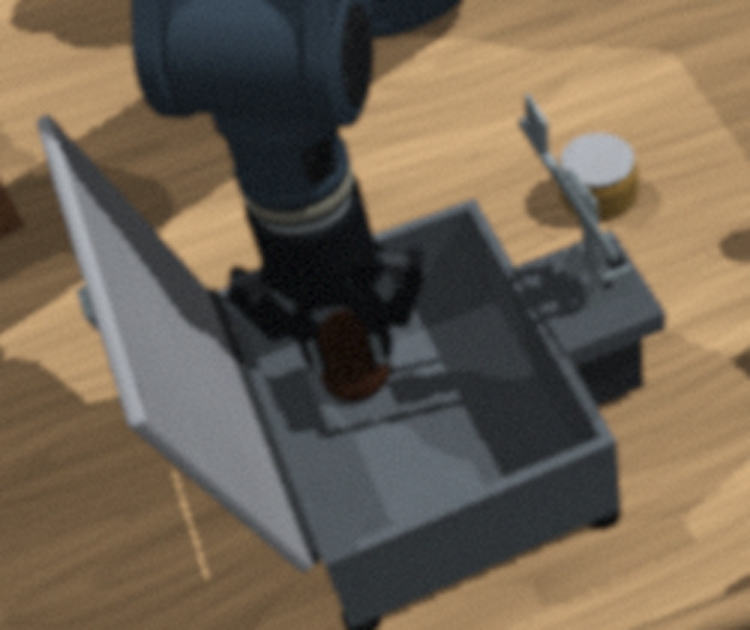

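The foot is held upright just above the chamber floor, around crop (350,370), so I'll release it.

Call:
play_rows:
  motion:
    - [6, 0, 0, 0, 0, 0, 0]
    - [6, 0, 0, 0, 0, 0, 0]
    - [6, 0, 0, 0, 0, 0, 0]
    - [6, 0, 0, 5, 0, 0, 0]
    - [6, 0, 0, 10, 0, 0, 0]
    - [6, 0, 0, 15, 0, 0, 0]
    - [6, 0, 0, 20, 0, 0, 0]
    - [6.5, 0, 0, 27.5, 0, 0, 0]

```text
t: 6.85
ee_pos: [500.2, -180.2, 299.3]
orientation: [[0.001, 0.328, 0.945], [-0.001, 0.945, -0.328], [-1.0, -0.0, 0.001]]
ft_force: [0.7, -0.1, -0.5]
gripper_width: 64.9
```

Call:
play_rows:
  motion:
    - [6.5, -5, 4, 0.5, 0, 0, 0]
    - [6.5, -6, 9, 0.5, 0, 0, 0]
    - [6.5, -6, 14, 0.5, 0, 0, 0]
    - [6.5, -6, 19, 0.5, 0, 0, 0]
    - [6.5, -5, 24, 0.5, 0, 0, 0]
    - [6.5, -4, 29, 0.5, 0, 0, 0]
    - [6.5, -3, 33, 0, 0, 0, 0]
    - [6.5, -2, 36, 0, 0, 0, 0]

```text
t: 7.65
ee_pos: [480.0, 182.4, 296.9]
orientation: [[0.001, 0.326, 0.946], [0.001, 0.946, -0.326], [-1.0, 0.001, 0.001]]
ft_force: [1.5, -0.9, 0.2]
gripper_width: 65.1
```

Run:
```python
from meas import *
p,d=snap("top","t3");crop(p,"t3c",150,140,550,320,2)
p,d=snap("scene","s3")
print(observe()['ee_pos'])
feet("top",[(185,225,220,255),(235,230,270,262)],"t3")
feet("scene",[(353,155,378,190)],"s3")
for n in("top","scene"): print([(np.round(r['rect']),round(r['conf'],2)) for r in spot_in("foot1",n)[:5]])
```

```text
[481.4 183.5 296.9]
top (185, 225, 220, 255) none
top top disc 204 [507.6 193.6  60.7] circ (507.5653076171875, 194.2833709716797) 18.036497116088867 zmax 65.88311943207611
scene top disc 123 [512.9 194.   59.7] circ (511.8776550292969, 194.9126434326172) 18.351398468017578 zmax 63.960216930566276
[(array([420., 253.,  27.,  23.]), 0.93), (array([254., 245.,  21.,  22.]), 0.81), (array([212., 234.,  11.,   5.]), 0.49)]
[(array([406., 159.,  16.,  28.]), 0.85), (array([365., 173.,  20.,  29.]), 0.83), (array([218., 220.,  20.,  30.]), 0.58), (array([430., 178.,  21.,  10.]), 0.16)]
```

View pics/t3c.png

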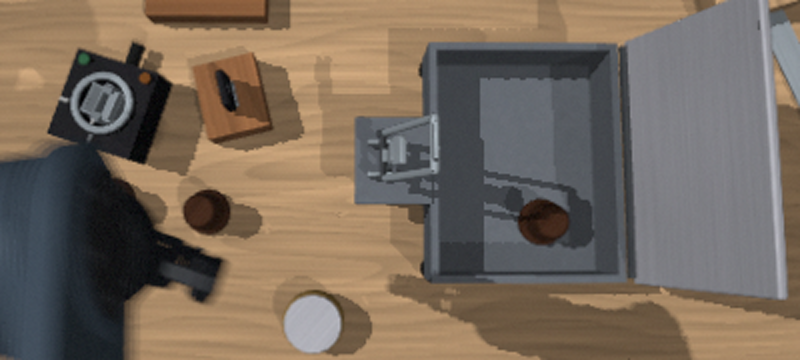

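Run:
```python
from meas import *
s=observe();print(s['ee_pos'],s['t'])
```

```text
[480.2 180.  296.6] 7.85
```

Call:
play_rows:
  motion:
    - [6.5, 3, 1.45, -3, 0, 0, 0]
    - [6.5, 3, 1.45, -8, 0, 0, 0]
    - [6.5, 3, 1.45, -13, 0, 0, 0]
    - [6.5, 3, 1.45, -18, 0, 0, 0]
    - [6.5, 3, 1.45, -22, 0, 0, 0]
    - [6.5, 3, 1.45, -25.5, 0, 0, 0]
    - [6.5, 3, 1.45, -27.5, 0, 0, 0]
    - [6.5, 3, 1.45, -27.5, 0, 0, 0]

```text
t: 8.65
ee_pos: [508.6, 191.9, 19.1]
orientation: [[-0.006, 0.33, 0.944], [-0.001, 0.944, -0.33], [-1.0, -0.003, -0.005]]
ft_force: [-0.1, -0.0, 1.0]
gripper_width: 65.2
```

Call:
play_rows:
  motion:
    - [0, 0, 0, 0, 0, 0, 0]
    - [0, 0, 0, 0, 0, 0, 0]
    - [0, 0, 0, 0, 0, 0, 0]
    - [0, 0, 0, 0, 0, 0, 0]
    - [0, 0, 0, 0, 0, 0, 0]
    - [0, 0, 0, 0, 0, 0, 0]
    - [0, 0, 0, 5, 0, 0, 0]
    - [0, 0, 0, 10, 0, 0, 0]

```text
t: 9.45
ee_pos: [509.2, 193.8, 120.6]
orientation: [[-0.006, 0.328, 0.945], [-0.001, 0.945, -0.328], [-1.0, -0.003, -0.005]]
ft_force: [0.9, -0.1, -0.1]
gripper_width: 36.3
```

Call:
play_rows:
  motion:
    - [0, 0, 0, 5, 0, 0, 0]
    - [0, 0, 0, 10, 0, 0, 0]
    - [0, 0, 0, 15, 0, 0, 0]
    - [0, 0, 0, 20, 0, 0, 0]
    - [0, 0, -4, 22, 0, 0, 0]
    - [0, 1, -9, 22, 0, 0, 0]
    - [0, 2, -14, 22, 0, 0, 0]
    - [0, 3, -19, 22, 0, 0, 0]

```text
t: 10.25
ee_pos: [539.7, 5.7, 342.4]
orientation: [[0.002, 0.326, 0.945], [-0.0, 0.945, -0.326], [-1.0, 0.0, 0.002]]
ft_force: [0.9, 0.3, -1.0]
gripper_width: 35.8
```

Call:
play_rows:
  motion:
    - [0, 1, -5, 0, 0, 0, 0]
    - [0, 2, -10, 0, 0, 0, 0]
    - [0, 3, -14, 0, 0, 0, 0]
    - [0, 4, -18.4, 0, 0, 0, 0]
    - [0, 4, -18.4, -3, 0, 0, 0]
    - [0, 4, -18.4, -8, 0, 0, 0]
    - [0, 4, -18.4, -13, 0, 0, 0]
    - [0, 4, -18.4, -18, 0, 0, 0]

```text
t: 11.05
ee_pos: [579.9, -177.1, 160.5]
orientation: [[0.002, 0.328, 0.945], [-0.001, 0.945, -0.328], [-1.0, -0.0, 0.002]]
ft_force: [-0.2, -0.5, -1.0]
gripper_width: 36.3
```

Call:
play_rows:
  motion:
    - [0, 0, 0, -5, 0, 0, 0]
    - [0, 0, 0, -9, 0, 0, 0]
    - [0, 0, 0, -11.2, 0, 0, 0]
    - [0, 0, 0, -11.2, 0, 0, 0]
    - [6, 0, 0, -11.2, 0, 0, 0]
    - [6, 0, 0, -11.2, 0, 0, 0]
    - [6, 0, 0, -11.2, 0, 0, 0]
    - [6, 0, 0, -6.5, 0, 0, 0]

```text
t: 11.85
ee_pos: [575.7, -174.9, 90.8]
orientation: [[-0.013, 0.328, 0.945], [0.007, 0.945, -0.328], [-1.0, 0.002, -0.014]]
ft_force: [-0.4, 0.1, -0.3]
gripper_width: 60.2
```

Call:
play_rows:
  motion:
    - [6.5, 0, 0, 5, 0, 0, 0]
    - [6.5, 0, 0, 10, 0, 0, 0]
    - [6.5, 0, 0, 15, 0, 0, 0]
    - [6.5, 0, 0, 20, 0, 0, 0]
    - [6.5, 0, 4, 22.5, 0, 0, 0]
    - [6.5, 0, 9, 22.5, 0, 0, 0]
    - [6.5, 0, 14, 22.5, 0, 0, 0]
    - [6.5, 0, 19, 22.5, 0, 0, 0]

```text
t: 12.65
ee_pos: [579.7, 14.5, 322.9]
orientation: [[0.003, 0.329, 0.944], [-0.0, 0.944, -0.329], [-1.0, 0.001, 0.003]]
ft_force: [0.5, 0.8, 0.3]
gripper_width: 64.8
```

Call:
play_rows:
  motion:
    - [6.5, -1, 5, 0, 0, 0, 0]
    - [6.5, -2, 10, 0, 0, 0, 0]
    - [6.5, -3, 15, 0, 0, 0, 0]
    - [6.5, -4, 19, 0, 0, 0, 0]
    - [6.5, -6, 21, 0, 0, 0, 0]
    - [6.5, -6, 21, 0, 0, 0, 0]
    - [6.5, -6, 21, 0, 0, 0, 0]

```text
t: 13.35
ee_pos: [519.8, 223.3, 322.2]
orientation: [[0.002, 0.326, 0.945], [-0.0, 0.945, -0.326], [-1.0, 0.0, 0.002]]
ft_force: [0.8, 0.0, -0.5]
gripper_width: 65.2
```

Run:
```python
from meas import *
p,d=snap("top","t4");crop(p,"t4c",150,140,550,320,2)
p,d=snap("scene","s4");crop(p,"s4c",100,100,500,310,2)
print(observe()['ee_pos'])
```

```text
[520.8 222.1 321.9]
```

View pics/t4c.png

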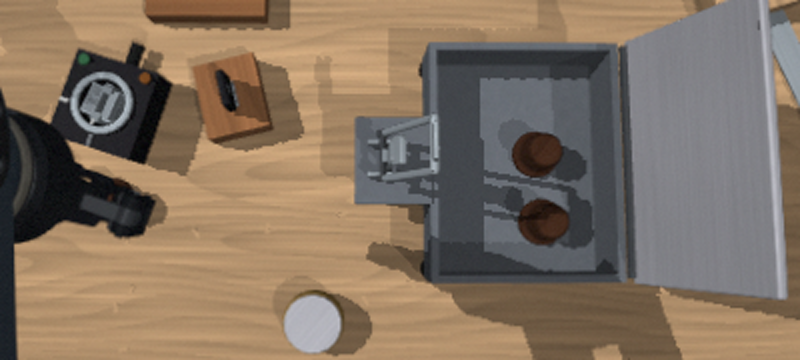

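View pics/s4c.png

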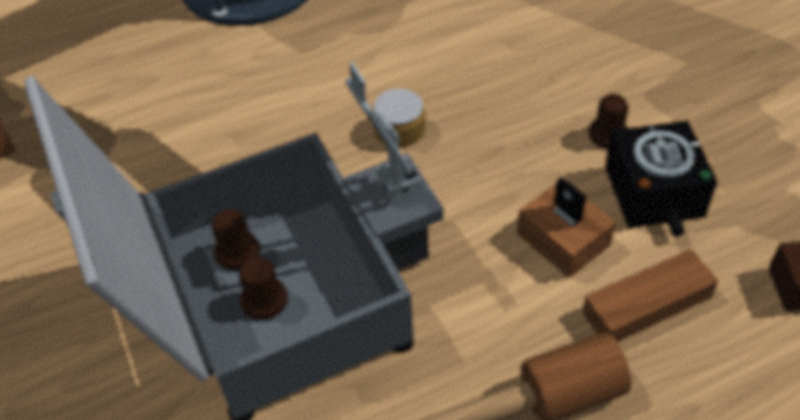

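Call:
play_rows:
  motion:
    - [6.5, 0, 4.5, -2, 0, 0, 0]
    - [6.5, 0, 8.5, -5, 0, 0, 0]
    - [6.5, 0, 8.5, -10, 0, 0, 0]
    - [6.5, 0, 8.5, -15, 0, 0, 0]
    - [6.5, 0, 8.5, -20, 0, 0, 0]
    - [6.5, 0, 8.5, -25, 0, 0, 0]
    - [6.5, 0, 8.5, -28.5, 0, 0, 0]
    - [6.5, 0, 8.5, -30.1, 0, 0, 0]

```text
t: 14.25
ee_pos: [519.1, 305.8, 16.6]
orientation: [[-0.005, 0.33, 0.944], [-0.002, 0.944, -0.33], [-1.0, -0.004, -0.004]]
ft_force: [-0.2, 0.6, -0.5]
gripper_width: 65.2
```

Call:
play_rows:
  motion:
    - [6.5, 0, 0, 0, 0, 0, 0]
    - [0, 0, 0, 0, 0, 0, 0]
    - [0, 0, 0, 0, 0, 0, 0]
    - [0, 0, 0, 0, 0, 0, 0]
    - [0, 0, 0, 0, 0, 0, 0]
    - [0, 0, 0, 0, 0, 0, 0]
    - [0, 0, 0, 5, 0, 0, 0]
    - [0, 0, 0, 10, 0, 0, 0]

```text
t: 15.05
ee_pos: [518.5, 307.4, 119.6]
orientation: [[-0.005, 0.328, 0.945], [-0.002, 0.945, -0.328], [-1.0, -0.003, -0.004]]
ft_force: [1.9, 0.3, -0.4]
gripper_width: 36.2
```

Call:
play_rows:
  motion:
    - [0, 0, 0, 5, 0, 0, 0]
    - [0, 0, 0, 10, 0, 0, 0]
    - [0, 0, 0, 15, 0, 0, 0]
    - [0, 0, 0, 20, 0, 0, 0]
    - [0, 0, -4, 22, 0, 0, 0]
    - [0, 1, -9, 22, 0, 0, 0]
    - [0, 2, -14, 22, 0, 0, 0]
    - [0, 3, -19, 22, 0, 0, 0]

```text
t: 15.85
ee_pos: [549.0, 119.6, 341.4]
orientation: [[0.002, 0.326, 0.945], [0.0, 0.945, -0.326], [-1.0, 0.001, 0.001]]
ft_force: [0.1, 0.6, -0.4]
gripper_width: 36.5
```

Call:
play_rows:
  motion:
    - [0, 1, -5, 0, 0, 0, 0]
    - [0, 3, -10, 0, 0, 0, 0]
    - [0, 5, -14, 0, 0, 0, 0]
    - [0, 7, -18, 0, 0, 0, 0]
    - [0, 9, -22, 0, 0, 0, 0]
    - [0, 9, -26.5, 0, 0, 0, 0]
    - [0, 9, -26.5, -4, 0, 0, 0]
    - [0, 9, -26.5, -9, 0, 0, 0]

```text
t: 16.65
ee_pos: [641.3, -146.8, 252.7]
orientation: [[0.008, 0.33, 0.944], [-0.003, 0.944, -0.33], [-1.0, -0.0, 0.009]]
ft_force: [1.1, 0.4, -1.7]
gripper_width: 36.5
```

Call:
play_rows:
  motion:
    - [0, 0, 0, -5, 0, 0, 0]
    - [0, 0, 0, -10, 0, 0, 0]
    - [0, 0, 0, -15, 0, 0, 0]
    - [0, 0, 0, -18.5, 0, 0, 0]
    - [0, 0, 0, -20.2, 0, 0, 0]
    - [0, 0, 0, -20.2, 0, 0, 0]
    - [5.5, 0, 0, -20.2, 0, 0, 0]
    - [5.5, 0, 0, -20.2, 0, 0, 0]

```text
t: 17.45
ee_pos: [641.1, -144.6, 50.3]
orientation: [[0.004, 0.327, 0.945], [-0.001, 0.945, -0.327], [-1.0, -0.0, 0.004]]
ft_force: [0.1, 0.9, -0.4]
gripper_width: 54.8
```

Call:
play_rows:
  motion:
    - [5.5, 0, 0, 0, 0, 0, 0]
    - [5.5, 0, 0, 5, 0, 0, 0]
    - [5.5, 0, 0, 10, 0, 0, 0]
    - [5.5, 0, 0, 15, 0, 0, 0]
    - [0, 0, 0, 20, 0, 0, 0]
    - [0, 0, 0, 25, 0, 0, 0]
    - [0, 0, 0, 29, 0, 0, 0]
    - [0, 0, 0, 32, 0, 0, 0]

```text
t: 18.25
ee_pos: [640.0, -144.2, 373.6]
orientation: [[0.006, 0.327, 0.945], [-0.003, 0.945, -0.327], [-1.0, -0.0, 0.007]]
ft_force: [0.3, -0.4, -0.4]
gripper_width: 0.1
```

Run:
```python
from meas import *
p,d=snap("scene","s5");crop(p,"s5c",70,60,470,310,2)
p,d=snap("top","t5")
print(observe()['ee_pos'])
# lid in scene cloud: project outer edge pts
```

```text
[ 641.7 -144.9  375.9]
```

View pics/s5c.png

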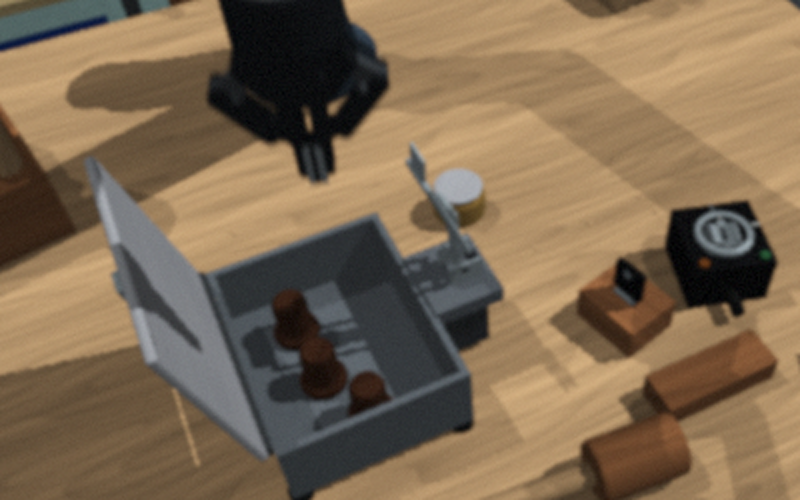

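View pics/t5.png

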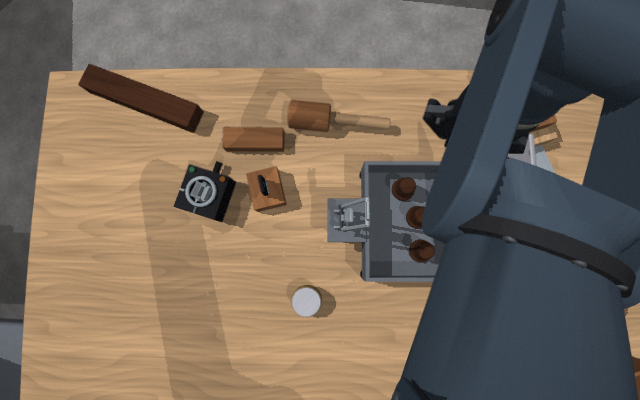

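Run:
```python
from meas import *
for n,rc in(("scene",(105,130,210,300)),("top",(455,130,548,295))):
    P=np.load(n+"P.npy");x0,y0,x1,y1=rc;Q=P[y0:y1,x0:x1].reshape(-1,3);Q=Q[(Q[:,2]>110)&(Q[:,1]<-240)]
    A=np.c_[Q[:,2],np.ones(len(Q))];c=np.linalg.lstsq(A,Q[:,1],rcond=None)[0]
    print(n,'y=a z+b',c,'y@100',c@[100,1],'ang',np.pi/2+np.arctan(-c[0]),'zmax',np.percentile(Q[:,2],[98,100]),'ymin',np.percentile(Q[:,1],[0.5,2]))
```

```text
scene y=a z+b [  -0.3 -227.3] y@100 -253.53764159711628 ang 1.82769972295295 zmax [294.6 296.6] ymin [-318.1 -310.4]
top y=a z+b [  -0.3 -229. ] y@100 -254.38073053993838 ang 1.819402407085754 zmax [295.8 298.3] ymin [-310.9 -308.5]
```

Call:
play_rows:
  motion:
    - [0, 0, -5, 0, 0, 0, 0]
    - [0, -1, -10, 0, 0, 0, 0]
    - [0, -2, -15, 0, 0, 0, 0]
    - [0, -3, -19.5, 0, 0, 0, 0]
    - [0, -3, -19.5, 0, 0, 0, 0]

```text
t: 18.85
ee_pos: [607.0, -345.8, 366.6]
orientation: [[-0.002, 0.335, 0.942], [-0.002, 0.942, -0.335], [-1.0, -0.003, -0.001]]
ft_force: [0.2, 1.1, -0.2]
gripper_width: 0.2
```

Call:
play_rows:
  motion:
    - [0, 4.5, 0, 0, 0, 0, 0]
    - [0, 5, 0, -4, 0, 0, 0]
    - [0, 5, 0, -8, 0, 0, 0]
    - [0, 5, 0, -10, 0, 0, 0]
    - [0, 5, 2, -10, 0, 0, 0]
    - [0, 5, 4, -10, 0, 0, 0]
    - [0, 5, 6.2, -10, 0, 0, 0]

```text
t: 19.55
ee_pos: [659.9, -275.9, 270.4]
orientation: [[0.002, 0.328, 0.945], [-0.002, 0.945, -0.328], [-1.0, -0.002, 0.003]]
ft_force: [-1.6, -3.0, -1.2]
gripper_width: 0.0
```

Run:
```python
from meas import *
p,d=snap("scene","s6");crop(p,"s6c",70,60,470,310,2)
s=observe();print(s['ee_pos'],s['ft_force'])
```

```text
[ 660.3 -270.8  270.9] [-1.5  2.2 -0.6]
```

View pics/s6c.png

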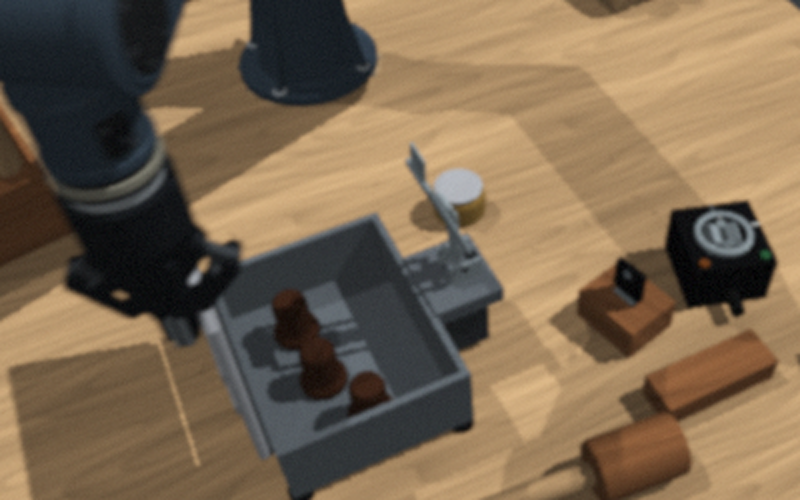

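Call:
play_rows:
  motion:
    - [0, 0, 2.3, 0, 0, 0, 0]
    - [0, 0, 4.5, 0, 0, 0, 0]
    - [0, 0, 6.6, -0.7, 0, 0, 0]
    - [0, 0, 8.7, -1.6, 0, 0, 0]
    - [0, 0, 10.6, -2.7, 0, 0, 0]
    - [0, 0, 12.4, -4.1, 0, 0, 0]
    - [0, 0, 14, -5.7, 0, 0, 0]
    - [0, 0, 15.3, -7.4, 0, 0, 0]

```text
t: 20.4
ee_pos: [659.5, -121.4, 193.0]
orientation: [[0.0, 0.327, 0.945], [0.001, 0.945, -0.327], [-1.0, 0.001, -0.0]]
ft_force: [1.8, -0.5, 0.2]
gripper_width: -0.1
```

Call:
play_rows:
  motion:
    - [0, 0, 1, -2, 0, 0, 0]
    - [0, 0, 1.9, -4, 0, 0, 0]
    - [0, 0, 2.3, -5.4, 0, 0, 0]
    - [0, 0, 2.6, -6.9, 0, 0, 0]
    - [0, 0, 2.8, -7.6, 0, 0, 0]
    - [0, 0, 2.8, -8.2, 0, 0, 0]
    - [0, 0, 2.8, -8.4, 0, 0, 0]
    - [0, 0, 2.8, -8.4, 0, 0, 0]

```text
t: 21.2
ee_pos: [659.9, -96.6, 110.7]
orientation: [[0.001, 0.328, 0.945], [-0.0, 0.945, -0.328], [-1.0, -0.0, 0.001]]
ft_force: [0.6, 0.6, 1.0]
gripper_width: 0.1
```

Run:
```python
from meas import *
p,d=snap("scene","s7");crop(p,"s7c",70,60,470,310,2)
s=observe();print(s['ee_pos'],s['ft_force'])
```

```text
[660.1 -96.8 110.9] [-0.5  0.5 -1. ]
```

View pics/s7c.png

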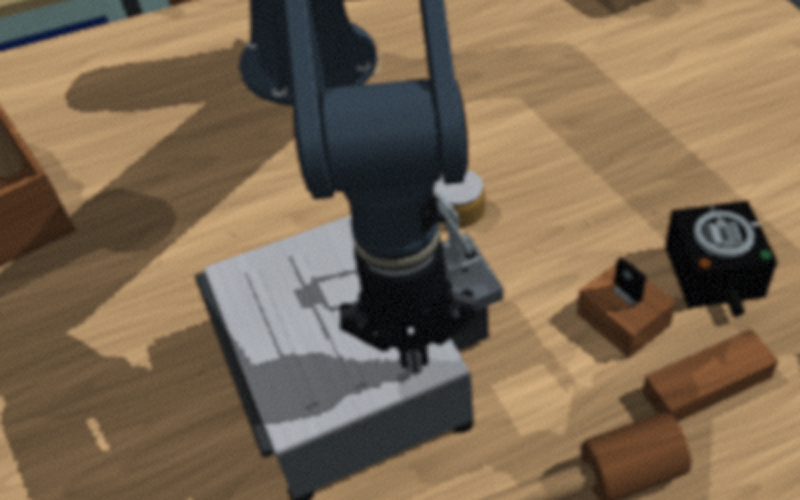

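Call:
play_rows:
  motion:
    - [0, 0, 0, 5, 0, 0, 0]
    - [0, 0, 0, 10, 0, 0, 0]
    - [0, 0, 0, 15, 0, 0, 0]
    - [0, 0, 0, 20, 0, 0, 0]
    - [0, 0, 0, 24, 0, 0, -0.14]
    - [3.6, 0, 1, 24, 0, 0, -0.28]
    - [3.6, -2, 5, 24, 0, 0, -0.42]
    - [3.6, -5, 8, 24, 0, 0, -0.56]

```text
t: 22.05
ee_pos: [610.2, -15.7, 351.0]
orientation: [[0.003, 0.784, 0.621], [0.0, 0.621, -0.784], [-1.0, 0.003, 0.002]]
ft_force: [-0.3, 1.3, -0.3]
gripper_width: 36.1
```

Call:
play_rows:
  motion:
    - [3.6, -2, 1, 0, 0, 0, -0.14]
    - [3.6, -4, 2, 0, 0, 0, -0.28]
    - [3.6, -4.9, 3, 0, 0, 0, -0.42]
    - [3.6, -4.9, 3, 0, 0, 0, -0.56]
    - [3.6, -4.9, 3, 0, 0, 0, -0.67]
    - [3.6, -4.9, 3, 0, 0, 0, -0.67]
    - [3.6, -4.9, 3, 0, 0, 0, -0.67]

```text
t: 22.75
ee_pos: [560.7, 13.5, 350.8]
orientation: [[0.001, 1.0, 0.009], [-0.0, 0.009, -1.0], [-1.0, 0.001, 0.0]]
ft_force: [-0.2, -0.0, 0.6]
gripper_width: 36.1
```

Run:
```python
from meas import *
p,d=snap("scene","s8");crop(p,"s8c",200,30,400,230,3)
p,d=snap("top","t8");crop(p,"t8c",240,80,540,300,2)
s=observe();print(s['ee_pos'],s['ft_force'],s['gripper_width'],s['orientation'])
```

```text
[560.7  13.6 350.5] [-0.2  0.4  0.8] 36.25788820222247 [[ 0.  1.  0.]
 [-0.  0. -1.]
 [-1.  0.  0.]]
```

View pics/s8c.png

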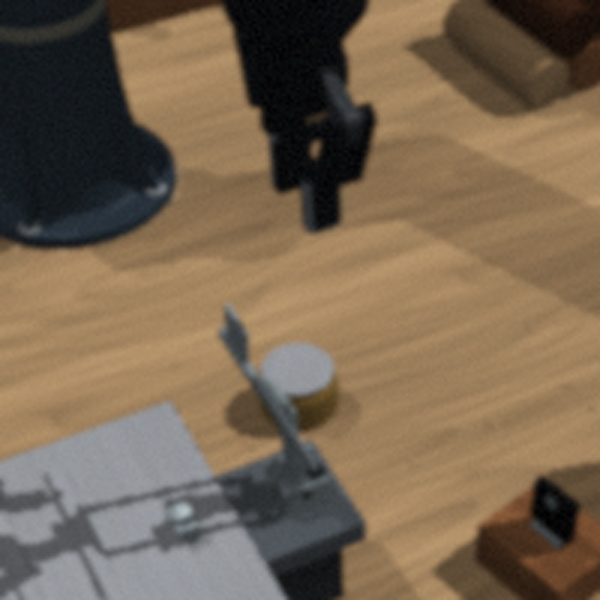

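View pics/t8c.png

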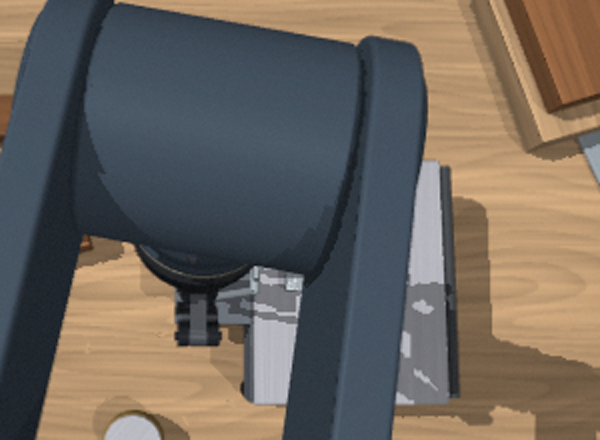

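Run:
```python
from meas import *
print(atz("top",[[386.5,221.5]],124),atz("scene",[[260,201]],124))
print(proj("top",[[563,-99,120],[561,13.5,351]]),proj("scene",[[563,-99,120],[561,13.5,351]]))
for t,n,rc in(("t8","top",(375,210,400,232)),("s8","scene",(250,190,270,212))):
    Q=sel(n,rc,114,135,t);print(n,len(Q),Q.mean(0),Q.min(0),Q.max(0)) if len(Q) else 0
Q=sel("top",(255,200,500,280),103,114,"t8");print(np.percentile(Q[:,2],[5,50,95]))
```

```text
[[556.  -92.5 124. ]] [[560.2 -90.1 124. ]]
[[389.4 218.2]
 [336.1 204.3]] [[256.7 204.7]
 [300.9  98.3]]
top 77 [557.7 -91.3 125.9] [539.5 -99.2 114.3] [567.8 -80.6 129.3]
scene 95 [565.7 -92.2 124.8] [ 550.  -100.2  115.9] [577.6 -83.9 128.9]
[105.2 110.2 112.6]
```

Call:
play_rows:
  motion:
    - [3.6, 0.1, 0, -4, 0, 0, 0]
    - [3.6, 0.1, 0, -8, 0, 0, 0]
    - [3.6, 0.1, 0, -9.8, 0, 0, 0]
    - [3.6, 0.1, -1.4, -9.8, 0, 0, 0]
    - [3.6, 0.1, -2.8, -9.8, 0, 0, 0]
    - [3.6, 0.1, -4.4, -9.9, 0, 0, 0]
    - [3.6, 0.1, -5.8, -10.5, 0, 0, 0]
    - [3.6, 0.1, -7.3, -11.4, 0, 0, 0]

```text
t: 23.65
ee_pos: [562.5, -61.3, 237.4]
orientation: [[0.004, 1.0, 0.006], [-0.001, 0.006, -1.0], [-1.0, 0.004, 0.001]]
ft_force: [-0.1, 0.4, -0.1]
gripper_width: 36.2
```

Run:
```python
from meas import *
p,d=snap("scene","s9");crop(p,"s9c",200,30,400,230,3)
s=observe();print(s['ee_pos'],s['ft_force'],s['gripper_width'])
```

```text
[561.4 -63.1 235.2] [-0.1 -1.1 -1. ] 36.02867054413237
```

View pics/s9c.png

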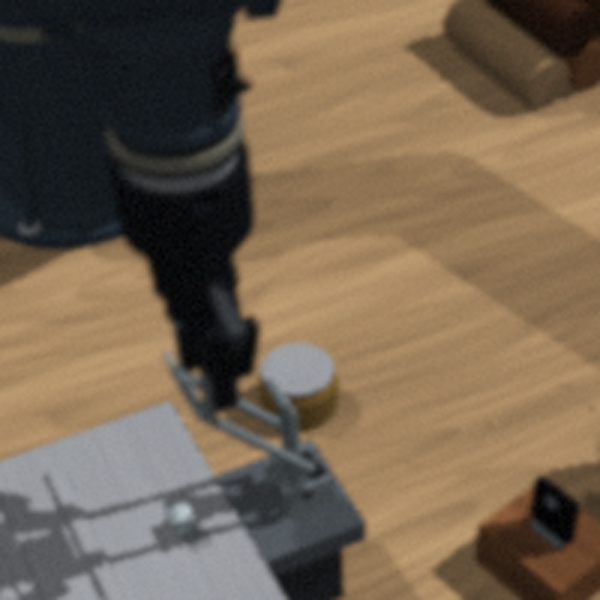

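Call:
play_rows:
  motion:
    - [3.6, 0, -1, -1.1, 0, 0, 0]
    - [3.6, 0, -2, -2.3, 0, 0, 0]
    - [3.6, 0, -2.9, -3.7, 0, 0, 0]
    - [3.6, 0, -3.6, -5.2, 0, 0, 0]
    - [3.6, 0, -4, -6.8, 0, 0, 0]
    - [3.6, 0, -4.2, -8.4, 0, 0, 0]
    - [3.6, 0, -4.2, -10, 0, 0, 0]
    - [3.6, 0, -4.2, -10, 0, 0, 0]

```text
t: 24.5
ee_pos: [559.5, -100.7, 133.3]
orientation: [[-0.006, 1.0, 0.007], [0.002, 0.007, -1.0], [-1.0, -0.006, -0.002]]
ft_force: [-0.7, 1.0, -0.3]
gripper_width: 36.2
```

Run:
```python
from meas import *
p,d=snap("scene","s10");crop(p,"s10c",200,90,400,240,4)
s=observe();print(s['ee_pos'],s['ft_force'],s['gripper_width'])
```

```text
[ 560.4 -100.9  134.6] [-0.9 -0.8  0.1] 36.22076124370019
```

View pics/s10c.png

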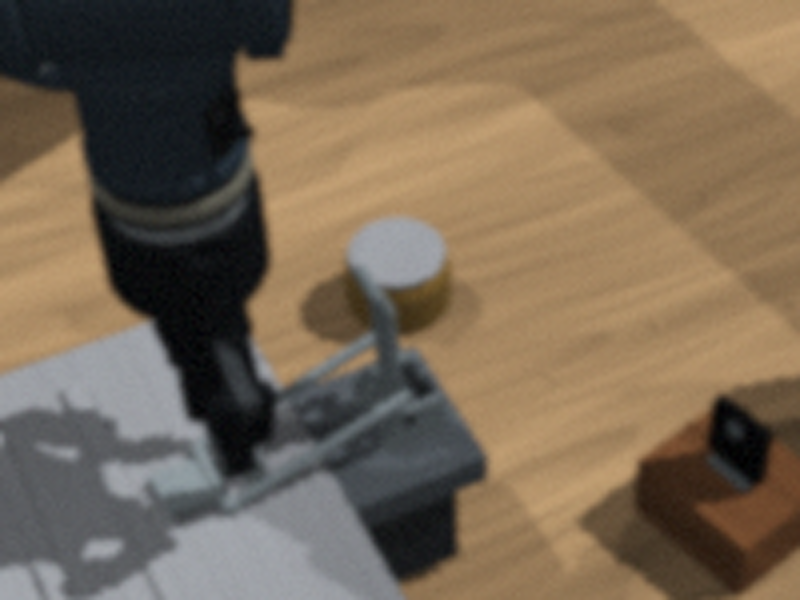

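Call:
play_rows:
  motion:
    - [3.6, 0, 0.1, -0.7, 0, 0, 0]
    - [3.6, 0, 0.2, -1.3, 0, 0, 0]
    - [3.6, 0, 0.3, -1.7, 0, 0, 0]
    - [3.6, 0, 0.3, -1.7, 0, 0, 0]
    - [3.6, 0, 0.3, -1.7, 0, 0, 0]

```text
t: 25.05
ee_pos: [562.2, -98.9, 121.8]
orientation: [[0.002, 1.0, 0.008], [-0.002, 0.008, -1.0], [-1.0, 0.002, 0.002]]
ft_force: [-4.5, -0.8, 12.6]
gripper_width: 36.0
```

Run:
```python
from meas import *
p,d=snap("scene","s11");crop(p,"s11c",200,90,400,240,4)
s=observe();print(s['ee_pos'],s['ft_force'],s['gripper_width'])
```

```text
[562.3 -99.  121.8] [-3.3 -0.8 12.6] 36.04504852593837
```

View pics/s11c.png

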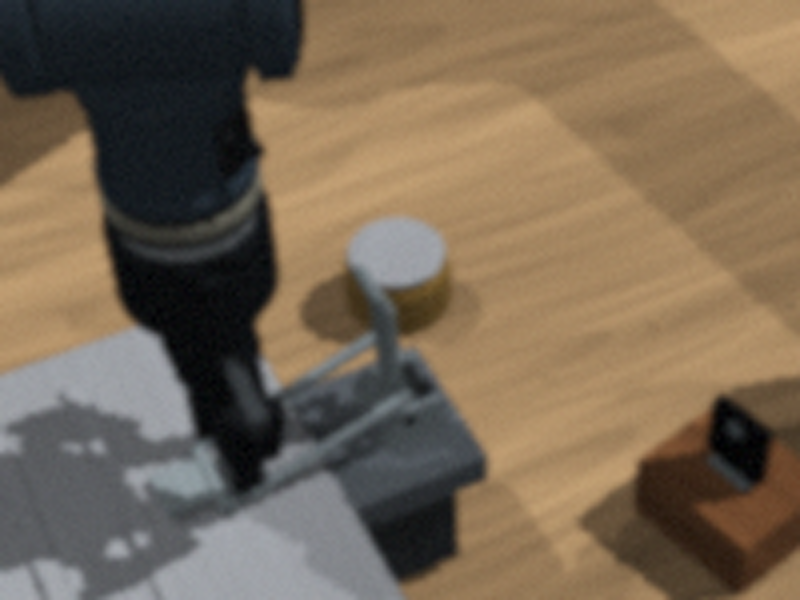

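Call:
play_rows:
  motion:
    - [3.6, 0, 0, 3, 0, 0, 0]
    - [3.6, 0, 0, 8, 0, 0, 0]
    - [3.6, 0, 0, 13, 0, 0, 0]
    - [3.6, 0, 0, 18, 0, 0, 0]
    - [3.6, 0, -5, 18, 0, 0, 0]
    - [3.6, 0, -10, 18, 0, 0, 0]
    - [0, 0, -15, 18, 0, 0, 0]
    - [0, 0, -20, 18, 0, 0, 0]

```text
t: 25.9
ee_pos: [561.5, -299.6, 299.9]
orientation: [[0.001, 1.0, 0.008], [-0.001, 0.008, -1.0], [-1.0, 0.001, 0.001]]
ft_force: [1.6, 0.3, -0.1]
gripper_width: 7.5
```

Run:
```python
from meas import *
p,d=snap("scene","s12");crop(p,"s12c",220,120,340,220,6)
p,d=snap("top","t12");crop(p,"t12c",300,150,450,270,5)
s=observe();print(s['ee_pos'],s['ft_force'],s['gripper_width'])
```

```text
[ 561.3 -305.   299.1] [-0.1  1.1  0.5] 0.24570701147932797
```

View pics/s12c.png

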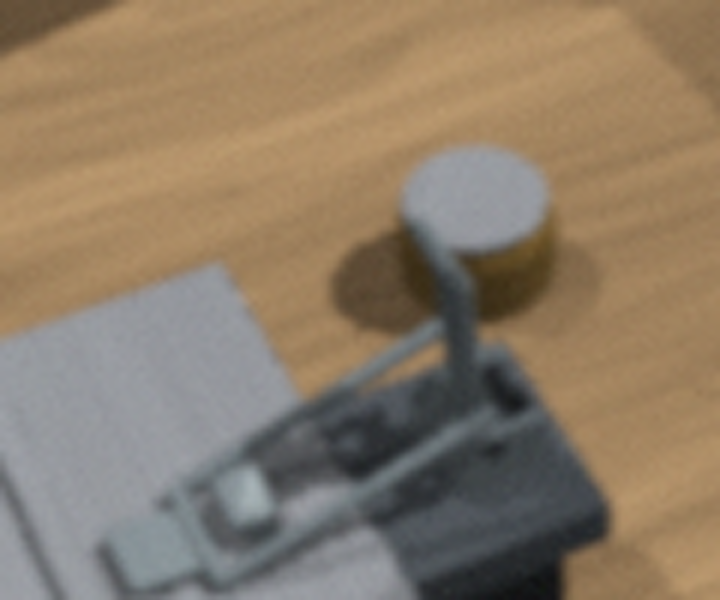

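View pics/t12c.png

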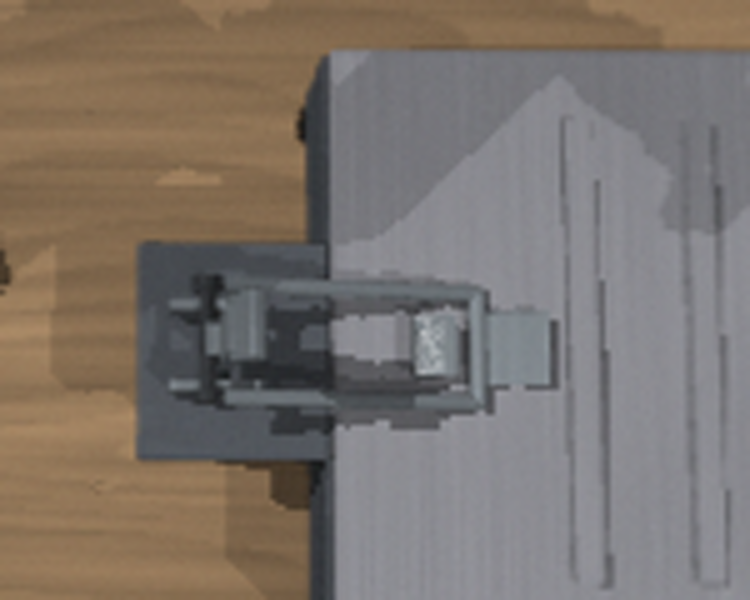

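Run:
```python
from meas import *
P=cloud("top",np.load("t12.npz")['d'])
for v in(211,214,218,222,226,230): print(v,[f"{P[v,u,1]:.0f}/{P[v,u,2]:.0f}" for u in range(380,412,2)])
print('rods'); 
for v in (207,230): print([f"{P[v,u,1]:.0f}/{P[v,u,2]:.0f}" for u in range(345,400,4)])
S=cloud("scene",np.load("s12.npz")['d'])
Q=S[190:222,235:262].reshape(-1,3);Q=Q[Q[:,2]>112];i=np.argsort(Q[:,1]);print(Q[i[::10]])
```

```text
211 ['-82/110', '-86/109', '-90/109', '-94/111', '-98/111', '-102/109', '-107/107', '-109/117', '-113/115', '-118/111', '-122/111', '-127/108', '-131/111', '-135/109', '-139/112', '-143/110']
214 ['-82/109', '-85/116', '-87/126', '-91/126', '-95/128', '-99/130', '-106/110', '-109/118', '-113/118', '-117/118', '-121/119', '-125/116', '-129/118', '-133/117', '-137/120', '-143/112']
218 ['-82/108', '-85/114', '-87/127', '-91/127', '-95/127', '-99/128', '-106/108', '-109/117', '-113/116', '-117/119', '-121/117', '-125/119', '-129/120', '-133/116', '-137/119', '-142/112']
222 ['-81/113', '-85/111', '-87/127', '-91/125', '-95/128', '-99/127', '-106/109', '-109/116', '-113/117', '-117/116', '-121/118', '-125/119', '-129/118', '-133/118', '-137/119', '-142/112']
226 ['-81/110', '-85/109', '-89/112', '-94/109', '-97/111', '-102/110', '-106/110', '-109/116', '-113/118', '-117/117', '-121/118', '-124/119', '-129/119', '-133/118', '-137/119', '-142/112']
230 ['-79/129', '-83/127', '-87/126', '-91/123', '-96/122', '-99/123', '-104/120', '-108/118', '-112/118', '-118/109', '-122/108', '-126/111', 
[... 529 characters left out ...]
.7]
 [ 556.9 -129.6  116.4]
 [ 558.1 -127.8  116.8]
 [ 565.  -126.   116.8]
 [ 562.4 -124.6  119.7]
 [ 549.7 -122.8  114.5]
 [ 562.8 -121.   114.8]
 [ 562.6 -119.   113.4]
 [ 559.2 -117.4  115.3]
 [ 560.6 -115.6  115.9]
 [ 568.1 -114.   116.8]
 [ 577.  -113.1  116.4]
 [ 557.8 -112.2  117.4]
 [ 560.6 -111.1  116.7]
 [ 557.8 -110.1  116.2]
 [ 544.3 -109.2  117.4]
 [ 586.1 -107.9  117.1]
 [ 548.7 -106.9  114.3]
 [ 543.  -103.9  119.7]
 [ 585.6 -100.8  119. ]
 [ 542.9  -99.7  117.3]
 [ 585.7  -98.4  121.1]
 [ 562.7  -97.3  127.5]
 [ 545.4  -95.7  121. ]
 [ 554.   -94.   126. ]
 [ 551.   -92.9  125.4]
 [ 557.7  -91.2  125.2]
 [ 556.6  -88.8  122.8]
 [ 550.4  -86.1  124.4]
 [ 545.5  -82.   123.5]]
```

Run:
```python
from meas import *
P=cloud("top",np.load("t12.npz")['d'])
Q=P[195:245,330:375].reshape(-1,3);Q=Q[Q[:,2]>158];i=np.argsort(Q[:,2]);print(Q[i[::6]])
S=cloud("scene",np.load("s12.npz")['d'])
Q=S[150:200,280:305].reshape(-1,3);Q=Q[(Q[:,2]>150)];i=np.argsort(Q[:,2]);print(Q[i[::6]])
```

```text
[[559.2  -0.2 158.1]
 [561.8  -5.3 172.1]
 [559.6  -5.2 174.6]
 [561.2  -6.1 196.5]
 [561.1  -7.8 198.6]
 [564.6  -5.9 199.3]
 [571.8  -7.7 200.4]
 [549.9  -9.4 202.7]
 [569.5  -9.3 204.7]
 [553.1  -9.2 206.2]
 [556.5 -10.9 208.7]
 [567.1 -10.8 209.6]
 [558.1 -12.5 211.4]
 [570.4 -17.7 212.8]
 [570.4 -12.4 213.1]
 [563.2 -15.9 213.7]
 [554.3 -15.9 214.2]
 [559.6 -15.9 214.4]
 [572.  -17.6 214.8]
 [561.3 -17.6 215.3]
 [571.8 -14.  216.1]
 [557.5 -14.  216.9]]
[[561.1 -11.5 150. ]
 [587.4  -3.3 150.4]
 [587.5 -10.1 151. ]
 [578.3   1.  151.4]
 [567.    1.8 152.2]
 [572.6  -0.7 152.8]
 [582.7  -0.9 153.8]
 [586.   -2.4 154.8]
 [554.9 -10.6 155.8]
 [570.9 -11.  159.5]
 [557.7 -11.5 162. ]
 [571.3 -10.8 165.8]
 [573.4  -7.1 169. ]
 [562.  -10.7 171.9]
 [571.9  -8.4 174.2]
 [555.5 -11.8 178.1]
 [555.6 -11.7 181. ]
 [571.6 -10.  183.6]
 [557.6 -12.3 186.2]
 [573.5 -10.6 188.6]
 [575.9  -7.  194.9]
 [576.  -13.4 198.1]
 [576.  -13.1 203.7]
 [575.9 -15.  207.4]
 [568.5 -17.9 210.3]
 [564.4 -18.1 212.3]
 [575.  -16.4 212.8]
 [569.4 -16.  213.1]
 [564.1 -15.7 213.7]
 [565.7 -14.2 214.5]]
```

Call:
play_rows:
  motion:
    - [0, 0, 5, 0, 0, 0, 0]
    - [0, 0, 10, 0, 0, 0, 0]
    - [0, 0, 15, 0, 0, 0, 0]
    - [0, 0, 20, 0, 0, 0, 0]
    - [0, 0, 24.3, 0, 0, 0, 0]
    - [0, 0, 24.3, -4, 0, 0, 0]
    - [0, 0, 24.3, -8, 0, 0, 0]
    - [0, 0, 24.3, -10.5, 0, 0, 0]

```text
t: 26.8
ee_pos: [559.9, -53.1, 192.2]
orientation: [[-0.003, 1.0, 0.009], [0.001, 0.009, -1.0], [-1.0, -0.003, -0.001]]
ft_force: [-0.0, 0.1, -0.2]
gripper_width: 0.1
```

Call:
play_rows:
  motion:
    - [0, 0, 0, 0, 0, 0, 0]
    - [0, 0, 0, 0, 0, 0, 0]

```text
t: 27.0
ee_pos: [561.7, -54.7, 194.7]
orientation: [[0.0, 1.0, 0.007], [0.0, 0.007, -1.0], [-1.0, 0.0, -0.0]]
ft_force: [0.3, -0.1, 0.4]
gripper_width: 0.0
```

Call:
play_rows:
  motion:
    - [0, 0, 2, 0, 0, 0, 0]
    - [0, 0, 3.4, 0, 0, 0, 0]
    - [0, 0, 4.4, -0.1, 0, 0, 0]
    - [0, 0, 5.3, -0.2, 0, 0, 0]
    - [0, 0, 6.2, -0.5, 0, 0, 0]
    - [0, 0, 7, -0.9, 0, 0, 0]
    - [0, 0, 7.8, -1.4, 0, 0, 0]
    - [0, 0, 8.6, -1.9, 0, 0, 0]

```text
t: 27.8
ee_pos: [561.6, 31.0, 174.7]
orientation: [[-0.0, 1.0, 0.007], [-0.001, 0.007, -1.0], [-1.0, -0.0, 0.001]]
ft_force: [1.4, -2.7, -0.6]
gripper_width: -0.0
```

Run:
```python
from meas import *
p,d=snap("scene","s13");crop(p,"s13c",220,90,360,220,5)
s=observe();print(s['ee_pos'],s['ft_force'],s['gripper_width'])
```

```text
[561.   32.2 173.9] [1.1 0.  1. ] 0.020628760321842028
```

View pics/s13c.png

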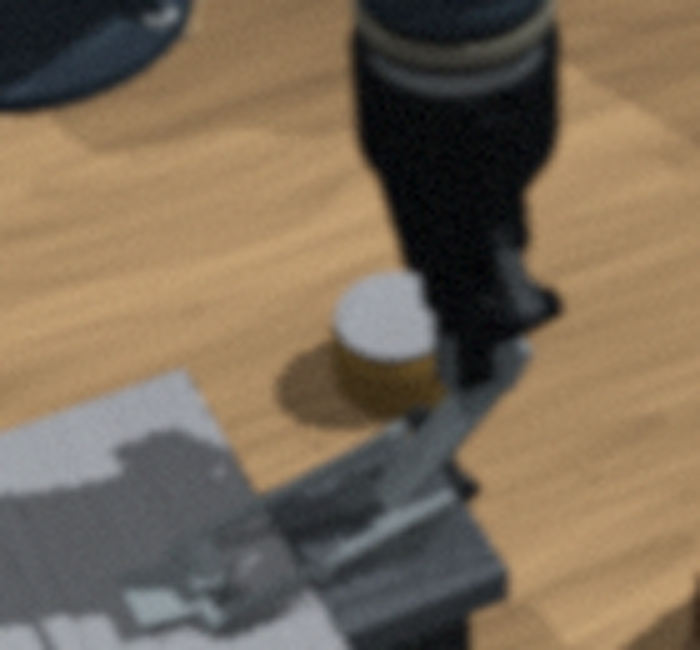

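Call:
play_rows:
  motion:
    - [0, 0, 0.7, -0.7, 0, 0, 0]
    - [0, 0, 1.2, -1.4, 0, 0, 0]
    - [0, 0, 1.6, -2, 0, 0, 0]
    - [0, 0, 1.9, -2.7, 0, 0, 0]
    - [0, 0, 2.2, -3.6, 0, 0, 0]
    - [0, 0, 2.3, -4.3, 0, 0, 0]
    - [0, 0, 2.4, -4.9, 0, 0, 0]
    - [0, 0, 2.4, -5.1, 0, 0, 0]

```text
t: 28.65
ee_pos: [561.3, 54.7, 127.2]
orientation: [[-0.001, 1.0, 0.008], [-0.001, 0.008, -1.0], [-1.0, -0.001, 0.001]]
ft_force: [-9.5, 0.0, 34.5]
gripper_width: -0.1
```

Call:
play_rows:
  motion:
    - [0, 0, 0, 0, 0, 0, 0]
    - [0, 0, 0, 0, 0, 0, 0]

```text
t: 28.85
ee_pos: [561.3, 54.7, 127.3]
orientation: [[0.0, 1.0, 0.007], [-0.0, 0.007, -1.0], [-1.0, 0.0, 0.0]]
ft_force: [-5.4, 0.1, 21.8]
gripper_width: -0.2
```

Lever bottomed with a firm reaction force; retract and look.

Call:
play_rows:
  motion:
    - [0, 0, 0, 3, 0, 0, 0]
    - [0, 0, 0, 8, 0, 0, 0]
    - [0, 0, 0, 13, 0, 0, 0]
    - [0, 0, 0, 18, 0, 0, 0]
    - [0, -4, 3, 20, 0, 0, 0.14]
    - [0, -8, 6, 20, 0, 0, 0.28]
    - [0, -11, 9, 20, 0, 0, 0.42]
    - [0, -11, 12, 20, 0, 0, 0.56]

```text
t: 29.65
ee_pos: [446.4, 175.6, 324.1]
orientation: [[-0.004, 0.84, 0.542], [-0.0, 0.542, -0.84], [-1.0, -0.004, -0.002]]
ft_force: [0.4, 0.1, 0.0]
gripper_width: 0.2
```

Run:
```python
from meas import *
p,d=snap("scene","s14");crop(p,"s14c",220,120,340,220,6)
p,d=snap("top","t14");crop(p,"t14c",290,150,450,270,5)
s=observe();print(s['ee_pos'],s['orientation'])
P=cloud("top",d)
for v in(207,214,220,226,230): print(v,[f"{P[v,u,1]:.0f}/{P[v,u,2]:.0f}" for u in range(300,412,4)])
```

```text
[450.3 177.4 324.5] [[ 0.   0.8  0.5]
 [ 0.   0.5 -0.8]
 [-1.   0.  -0. ]]
207 ['90/1', '81/2', '71/1', '62/3', '53/0', '43/-1', '34/-4', '25/121', '17/120', '9/118', '1/120', '-7/120', '-16/120', '-24/122', '-32/117', '-40/119', '-48/118', '-56/118', '-64/118', '-72/119', '-80/119', '-89/118', '-97/118', '-106/109', '-114/112', '-122/112', '-131/110', '-139/111']
214 ['80/131', '72/131', '65/128', '57/128', '49/126', '41/127', '33/129', '25/126', '17/127', '9/128', '1/129', '-7/126', '-16/105', '-25/104', '-33/105', '-41/105', '-49/103', '-57/109', '-65/111', '-74/108', '-81/110', '-87/127', '-95/126', '-104/120', '-112/122', '-119/127', '-131/110', '-139/109']
220 ['80/133', '72/130', '64/127', '56/126', '48/127', '41/126', '33/126', '25/129', '17/126', '9/130', '1/125', '-7/129', '-17/101', '-25/103', '-33/105', '-41/105', '-49/103', '-57/113', '-65/108', '-73/113', '-81/112', '-87/126', '-95/129', '-105/117', '-112/122', '-119/127', '-131/110', '-139/110']
226 ['89/-1', '80/0', '71/0', '61/1', '52/2', '43/1', '34/1', '24/117', '16/104', '9/132', '1/131', '-7/130', '-15/130', '-25/104', '-33/104', '-41/105', '-49/104', '-57/111', '-65/110', '-73/107', '-82/108', '-89/111', '-96/119', '-104/122', '-112/124', '-119/128', '-130/109', '-139/108']
230 ['89/0', '80/-1', '71/1', '61/1', '52/1', '43/1', '34/-1', '24/121', '16/119', '8/120', '0/121', 'nan/nan', '-16/119', '-24/120', '-32/119', '-40/119', '-48/121', '-56/119', '-64/119', '-72/119', '-80/120', '-88/121', '-96/118', '-106/109', '-114/110', '-122/110', '-130/109', '-138/111']
```

View pics/s14c.png

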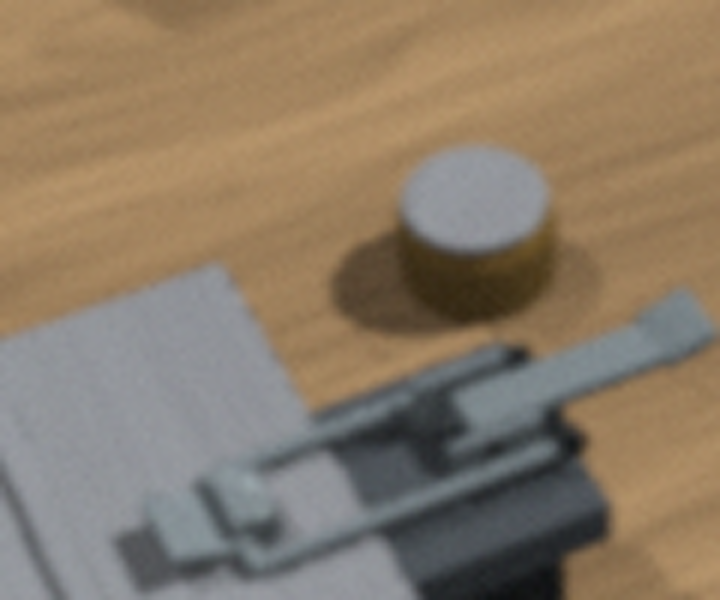

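View pics/t14c.png

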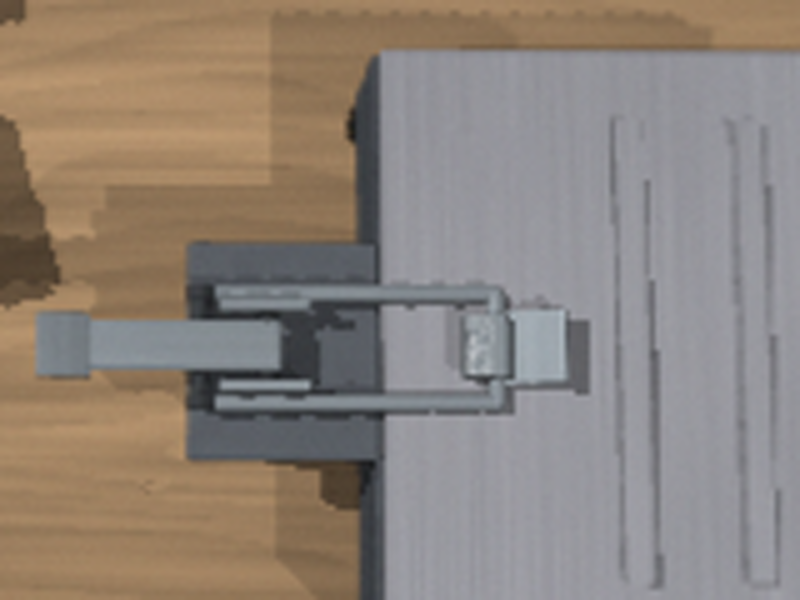

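Run:
```python
from meas import *
for t,n in(("t12","top"),("s12","scene"),("top0","top"),("scene0","scene")):
    p=np.load(t+".npz")['p']
    if t=="t12": crop(p,"k_t",165,150,305,225,5)
    if t=="s12": crop(p,"k_s",350,140,470,240,6)
```

```text
(no output)
```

View pics/k_t.png

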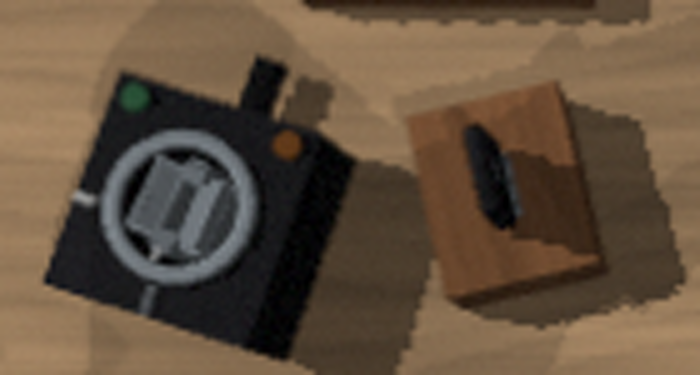

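View pics/k_s.png

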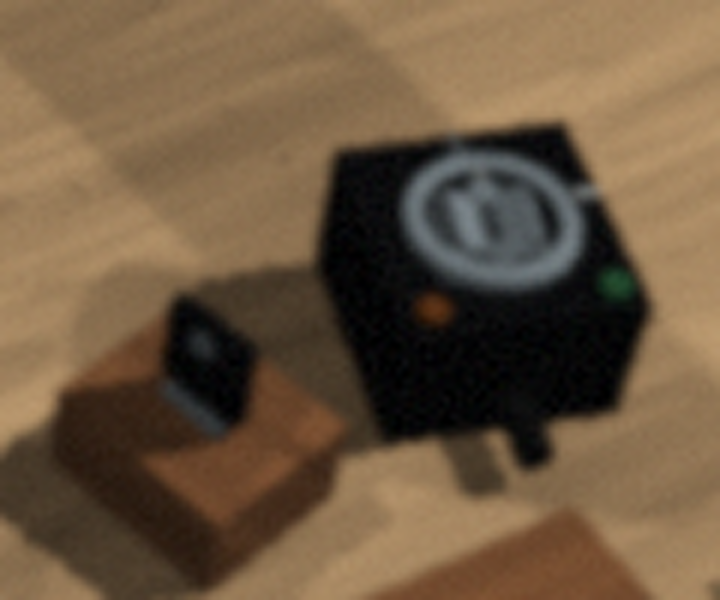

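```bash
cat > rect.py <<'E'
from meas import *
def rectify(n,tags,c,half,z,res=0.25):
    N=int(2*half/res);g=np.arange(N)*res-half
    X,Y=np.meshgrid(c[1]-g,c[0]-g) # cols: right=-y ; rows: down=-x
    uv=proj(n,np.c_[Y.ravel(),X.ravel(),np.full(N*N,z)]).astype('float32').reshape(N,N,2)
    im=np.mean([np.load(t+".npz")['p'].astype('float32') for t in tags],0)
    return cv2.remap(im,uv[...,0],uv[...,1],cv2.INTER_CUBIC)
if __name__=="__main__":
    a=rectify("top",["top0","t1","t3","t12"],(624,302),40,69,0.2)
    b=rectify("scene",["scene0","s1","s2","s12","s6"],(627,302),40,69,0.2)
    cv2.imwrite("pics/rect.png",np.clip(np.hstack([a,b]),0,255)[:,:,::-1].astype('uint8'))
E
python3 rect.py
```

```text
(no output)
```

View pics/rect.png

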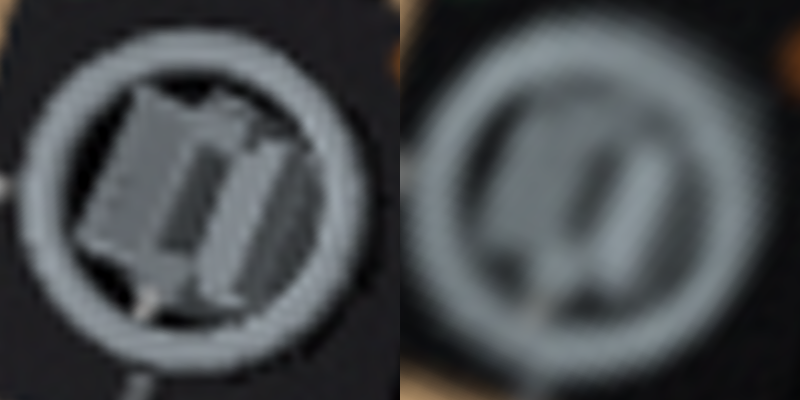

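Run:
```python
from rect import *
a=rectify("top",["top0","t1","t3","t12"],(637,167),40,91,0.2)
b=rectify("scene",["scene0","s1","s2","s12","s6"],(640,167),40,91,0.2)
cv2.imwrite("pics/rectk.png",np.clip(np.hstack([a,b]),0,255)[:,:,::-1].astype('uint8'))
```

```text
(no output)
```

View pics/rectk.png

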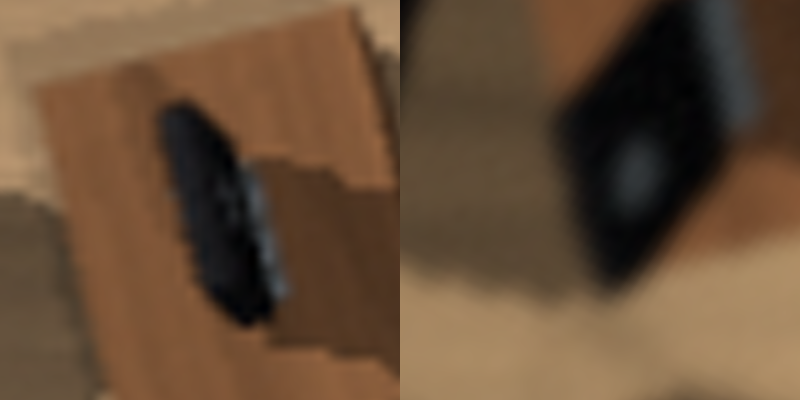

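Call:
play_rows:
  motion:
    - [5, 3, 0, -2, 0, 0, 0.145]
    - [5, 6, 0, -4, 0, 0, 0.29]
    - [5, 9, 0, -6, 0, 0, 0.435]
    - [5, 12, -0.5, -8, 0, 0, 0.58]
    - [5, 15, -1, -10, 0, 0, 0.725]
    - [5, 18, -1.1, -12, 0, 0, 0.87]
    - [5, 18.8, -1.1, -14, 0, 0, 1.015]
    - [5, 18.8, -1.1, -14.5, 0, 0, 1.16]

```text
t: 30.55
ee_pos: [640.1, 162.0, 175.2]
orientation: [[-0.004, -0.158, 0.987], [-0.001, 0.987, 0.158], [-1.0, -0.0, -0.004]]
ft_force: [-0.5, -0.8, 1.2]
gripper_width: 49.8
```

Call:
play_rows:
  motion:
    - [5, 0, 0, 0, 0, 0, 0.093]
    - [5, 0, 0, 0, 0, 0, 0.093]
    - [5, 0, 0, 0, 0, 0, 0.093]

```text
t: 30.85
ee_pos: [639.9, 163.1, 178.9]
orientation: [[-0.0, -0.243, 0.97], [-0.0, 0.97, 0.243], [-1.0, -0.0, -0.0]]
ft_force: [0.1, -0.1, 0.3]
gripper_width: 50.0
```

Run:
```python
from meas import *
p,d=snap("scene","s15");crop(p,"s15c",330,100,480,240,5)
s=observe();print(s['ee_pos'],s['orientation'])
o=s['orientation'];print(np.degrees(np.arctan2(o[1,1],o[0,1])))
```

```text
[639.9 163.3 179.2] [[ 0.  -0.2  1. ]
 [-0.   1.   0.2]
 [-1.  -0.   0. ]]
104.12163769357264
```

View pics/s15c.png

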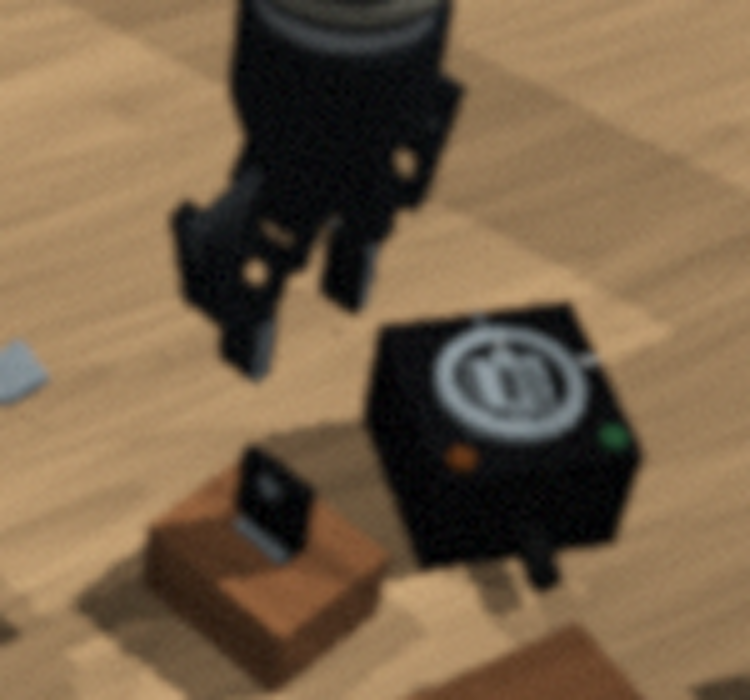

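Call:
play_rows:
  motion:
    - [5, -0.15, 0.3, -3, 0, 0, 0.01]
    - [5, -0.15, 0.3, -6, 0, 0, 0.01]
    - [5, -0.15, 0.3, -9, 0, 0, 0.01]
    - [5, -0.15, 0.3, -11.5, 0, 0, 0.01]
    - [5, -0.15, 0.3, -12.5, 0, 0, 0.01]
    - [5, -0.15, 0.3, -12.5, 0, 0, 0.01]
    - [5, -0.15, 0.3, -12.5, 0, 0, 0.01]
    - [5, -0.15, 0.3, -12.5, 0, 0, 0.01]

```text
t: 31.7
ee_pos: [639.5, 167.0, 56.1]
orientation: [[0.003, -0.256, 0.967], [0.0, 0.967, 0.256], [-1.0, -0.001, 0.003]]
ft_force: [0.2, -0.7, 1.0]
gripper_width: 50.1
```

Call:
play_rows:
  motion:
    - [2, 0, 0, 0, 0, 0, 0]
    - [0, 0, 0, 0, 0, 0, 0]
    - [0, 0, 0, 0, 0, 0, 0]
    - [0, 0, 0, 0, 0, 0, 0]
    - [0, 0, 0, 0, 0, 0, 0]
    - [0, 0, 0, 0, 0, 0, 0]
    - [0, 0, 0, 0, 0, 0, 0]

```text
t: 32.4
ee_pos: [638.5, 166.9, 55.1]
orientation: [[0.001, -0.256, 0.967], [0.0, 0.967, 0.256], [-1.0, -0.0, 0.001]]
ft_force: [-0.4, -1.1, 5.1]
gripper_width: 9.1
```

Run:
```python
from meas import *
a=np.radians(14.6);e=np.array([np.cos(a),np.sin(a)]);f=np.array([-np.sin(a),np.cos(a)])
c0=np.array([638.5,166.9])
for n,tags,rc in(("top",["top0","t1","t3","t12"],(240,160,295,215)),("scene",["scene0","s1","s2","s6","s12","s15"],(360,180,405,220))):
    for t in tags:
        Q=sel(n,rc,60,97,t)
        q=(Q[:,:2]-c0);s=q@e;w=q@f;m=(abs(w)<12)&(abs(s)<28);s=s[m];w=w[m];print(t,m.sum(),'along',s.min(),s.max(),(s.min()+s.max())/2,'across',np.percentile(w,[0,50,100]),'z',Q[m][:,2].max())
# collar points
for n,tags,rc in(("top",["top0","t1","t12"],(170,155,240,225)),("scene",["scene0","s1","s12","s15"],(395,150,470,220))):
    for t in tags:
        Q=sel(n,rc,67.5,76,t);(c,r)=cv2.minEnclosingCircle(Q[:,:2].astype('float32'));print(t,len(Q),c,r,np.median(Q[:,2]))
```

```text
top0 122 along -21.86857118091363 17.76629010252818 -2.0511405391927244 across [-4.7 -1.6  5.3] z 96.41803123866828
t1 122 along -21.80656105366848 17.808679586102546 -1.9989407337829679 across [-4.7 -1.5  5.6] z 96.85021241956463
t3 121 along -21.66804503172051 17.80191654995674 -1.933064240881885 across [-4.7 -1.4  5.2] z 96.73792791878793
t12 121 along -21.835969440845176 17.416715629439764 -2.209626905702706 across [-4.7 -1.6  5.6] z 96.95434658691886
scene0 209 along -19.006117429436564 21.690711781046513 1.3422971758049744 across [-7.5 -3.9  5.3] z 96.4503525297389
s1 213 along -20.20110370399941 21.465899928453183 0.6323981122268858 across [-7.4 -4.   4.5] z 96.56635366735236
s2 207 along -19.93701833945513 21.49556000095891 0.7792708307518907 across [-7.3 -3.8  4.6] z 96.34554316885487
s6 214 along -19.482676037849863 21.233807945425948 0.8755659537880423 across [-7.4 -4.   5.7] z 96.52416995796568
s12 211 along -19.62575485698696 21.204336955413446 0.7892910492132437 across [-7.3 -4.   5.6] z 96.65207475523948
s15 211 along -19.120186564920832 21.96822766544152 1.4240205502603445 across [-7.  -3.9  6. ] z 96.65492737282352
top0 769 (624.2134399414062, 301.0572814941406) 66.80451202392578 70.20655317865874
t1 750 (623.3812255859375, 299.43255615234375) 67.01367950439453 70.07005432961597
t12 747 (624.5238037109375, 300.69189453125) 65.65666961669922 70.2246210409495
scene0 429 (626.346435546875, 302.8264465332031) 60.577423095703125 69.94116769844209
s1 431 (630.1092529296875, 299.76165771484375) 62.303184509277344 69.88236875754376
s12 424 (625.2205810546875, 298.77978515625) 63.07347869873047 69.77243440178654
s15 421 (634.238037109375, 303.6960754394531) 62.54449462890625 69.7596936878416
```

Call:
play_rows:
  motion:
    - [0, 0, 0, 2, 0, 0, 0]
    - [0, 0, 0, 4, 0, 0, 0]
    - [0, 0, 0, 7, 0, 0, 0]
    - [0, 0, 0, 9.5, 0, 0, 0]
    - [0, 0, 3, 9.5, 0, 0, -0.13]
    - [0, 0, 6, 9.5, 0, 0, -0.26]
    - [0, 0, 9, 9.5, 0, 0, -0.4]
    - [0, -1.2, 12, 9.5, 0, 0, -0.54]

```text
t: 33.2
ee_pos: [627.1, 287.7, 148.8]
orientation: [[0.001, 0.284, 0.959], [0.0, 0.959, -0.284], [-1.0, 0.001, 0.001]]
ft_force: [-0.6, -0.0, -0.3]
gripper_width: 9.1
```

Call:
play_rows:
  motion:
    - [0, 0, 1.6, 0, 0, 0, -0.073]
    - [0, 0, 1.6, 0, 0, 0, -0.073]
    - [0, 0, 1.6, 0, 0, 0, -0.073]
    - [0, 0, 1.6, 0, 0, 0, -0.073]

```text
t: 33.6
ee_pos: [626.2, 301.5, 148.9]
orientation: [[-0.001, 0.346, 0.938], [-0.001, 0.938, -0.346], [-1.0, -0.001, -0.0]]
ft_force: [0.5, 0.4, -1.0]
gripper_width: 9.4
```

Run:
```python
from meas import *
p,d=snap("scene","s16");crop(p,"s16c",380,110,490,220,6)
p,d=snap("top","t16");crop(p,"t16c",150,140,290,240,5)
s=observe();print(s['ee_pos'],s['gripper_width'])
o=s['orientation'];print(np.degrees(np.arctan2(o[1,1],o[0,1])),o[:,0])
```

```text
[626.4 301.4 149.2] 9.301897889242268
69.67122027494618 [-0. -0. -1.]
```

View pics/s16c.png

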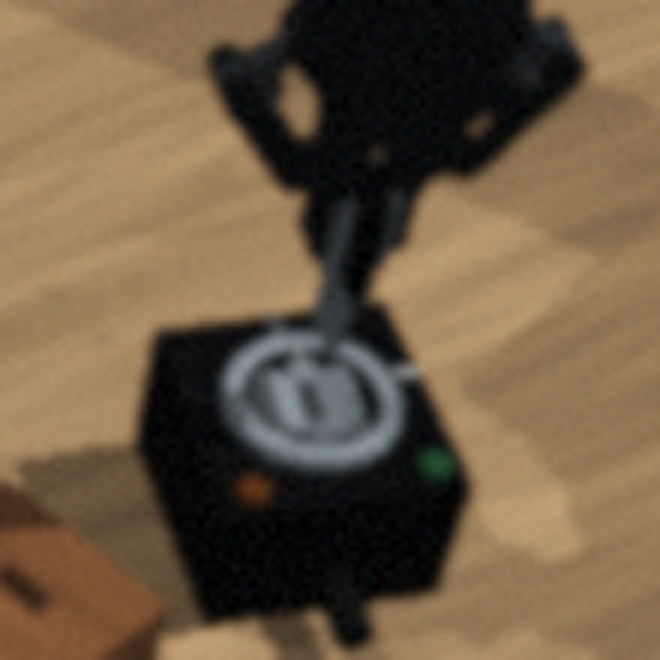

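View pics/t16c.png

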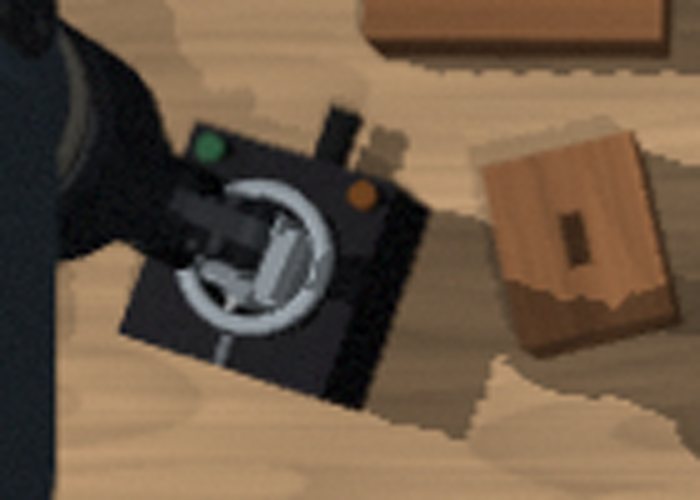

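Run:
```python
from rect import *
a=rectify("top",["t16"],(637,167),40,45,0.2)
b=rectify("scene",["s16"],(637,167),40,45,0.2)
cv2.imwrite("pics/rs.png",np.clip(np.hstack([a,b]),0,255)[:,:,::-1].astype('uint8'))
```

```text
(no output)
```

View pics/rs.png

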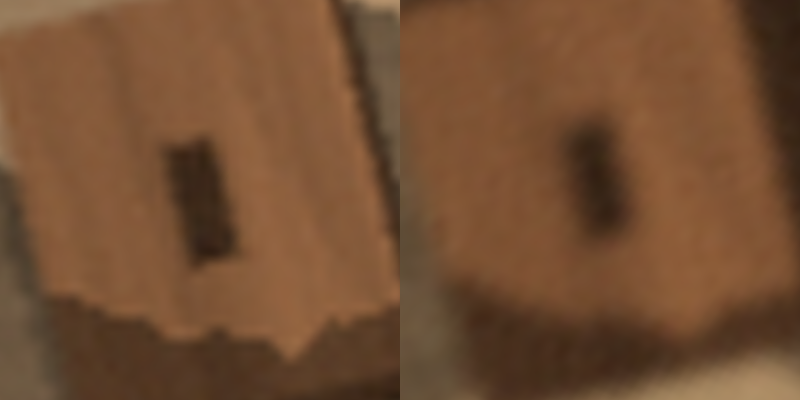

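Call:
play_rows:
  motion:
    - [0, 0, 0.2, -1, 0, 0, -0.01]
    - [0, 0, 0.2, -2, 0, 0, -0.01]
    - [0, 0, 0.2, -3, 0, 0, -0.01]
    - [0, 0, 0.2, -3.2, 0, 0, -0.01]
    - [0, 0, 0.2, -3.2, 0, 0, -0.01]
    - [0, 0, 0.2, -3.2, 0, 0, -0.01]

```text
t: 34.3
ee_pos: [626.3, 304.9, 117.3]
orientation: [[0.0, 0.356, 0.935], [0.0, 0.935, -0.356], [-1.0, 0.0, 0.0]]
ft_force: [-0.6, -0.0, -0.1]
gripper_width: 9.3
```

Run:
```python
from meas import *
p,d=snap("scene","s17");crop(p,"s17c",390,130,470,210,7)
s=observe();print(s['ee_pos'],s['gripper_width'],s['ft_force'])
```

```text
[626.4 305.  117.6] 9.107817720273372 [-0.7 -0.2 -1. ]
```

View pics/s17c.png

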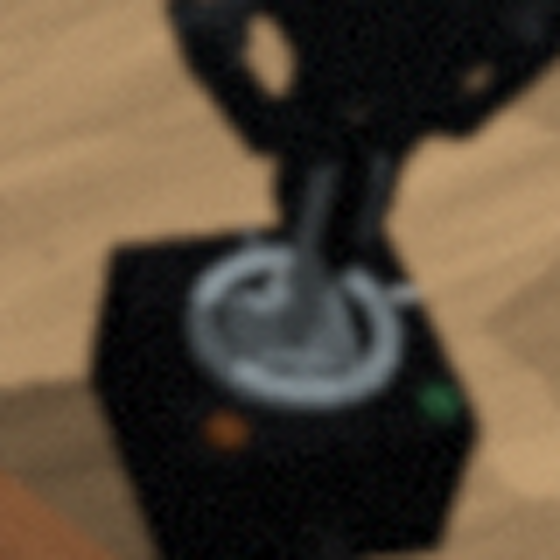

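Call:
play_rows:
  motion:
    - [0, -0.05, -0.15, 0, 0, 0, 0]
    - [0, -0.05, -0.15, 0, 0, 0, 0]
    - [0, -0.05, -0.15, -0.3, 0, 0, 0]
    - [0, -0.05, -0.15, -0.6, 0, 0, 0]
    - [0, -0.05, -0.15, -0.9, 0, 0, 0]
    - [0, -0.05, -0.15, -1.2, 0, 0, 0]
    - [0, -0.05, -0.15, -1.2, 0, 0, 0]

```text
t: 35.05
ee_pos: [625.2, 303.2, 104.5]
orientation: [[-0.001, 0.356, 0.935], [-0.0, 0.935, -0.356], [-1.0, -0.001, -0.001]]
ft_force: [-1.3, -0.2, -1.1]
gripper_width: 9.8
```

Call:
play_rows:
  motion:
    - [0, 0, 0, -0.4, 0, 0, 0]
    - [0, 0, 0, -0.8, 0, 0, 0]
    - [0, 0, 0, -1.2, 0, 0, 0]
    - [0, 0, 0, -1.5, 0, 0, 0]
    - [0, 0, 0, -1.8, 0, 0, 0]
    - [0, 0, 0, -1.8, 0, 0, 0]

```text
t: 35.65
ee_pos: [625.2, 303.2, 86.7]
orientation: [[-0.001, 0.356, 0.935], [-0.0, 0.935, -0.356], [-1.0, -0.001, -0.001]]
ft_force: [-0.1, 0.6, 0.2]
gripper_width: 9.5
```

Call:
play_rows:
  motion:
    - [0, 0, 0, -0.2, 0, 0, 0]
    - [0, 0, 0, -0.4, 0, 0, 0]
    - [0, 0, 0, -0.5, 0, 0, 0]
    - [0, 0, 0, -0.6, 0, 0, 0]
    - [0, 0, 0, -0.6, 0, 0, 0]

```text
t: 36.15
ee_pos: [625.5, 303.3, 81.1]
orientation: [[-0.0, 0.356, 0.935], [-0.0, 0.935, -0.356], [-1.0, -0.0, -0.0]]
ft_force: [0.3, -1.0, -0.3]
gripper_width: 9.0
```

Run:
```python
from meas import *
p,d=snap("scene","s18");crop(p,"s18c",390,130,470,210,7)
s=observe();print(s['ee_pos'],s['gripper_width'],s['ft_force'])
```

```text
[625.6 303.3  81.3] 8.85484597628978 [ 0.4  0.2 -0.2]
```

View pics/s18c.png

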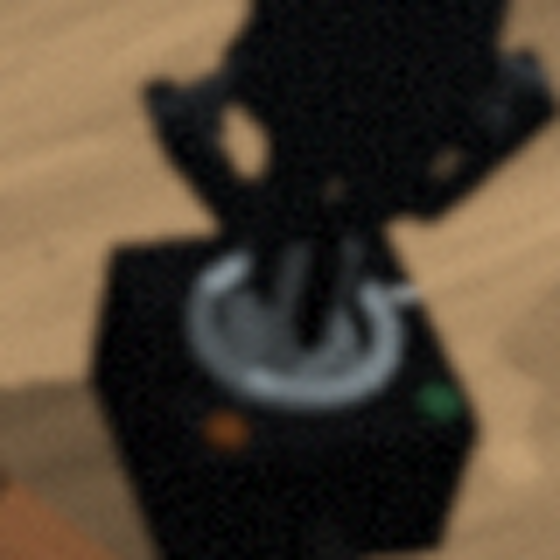

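Call:
play_rows:
  motion:
    - [0, 0, 0, -0.1, 0, 0, 0]
    - [0, 0, 0, -0.2, 0, 0, 0]
    - [0, 0, 0, -0.3, 0, 0, 0]
    - [0, 0, 0, -0.3, 0, 0, 0]

```text
t: 36.6
ee_pos: [626.0, 303.4, 80.3]
orientation: [[0.001, 0.356, 0.935], [0.0, 0.935, -0.356], [-1.0, 0.001, 0.001]]
ft_force: [-2.7, -1.1, 7.0]
gripper_width: 9.4
```

Call:
play_rows:
  motion:
    - [0, 0, 0, -0.2, 0, 0, 0]
    - [0, 0, 0, -0.3, 0, 0, 0]
    - [0, 0, 0, -0.3, 0, 0, 0]
    - [0, 0, 0, -0.3, 0, 0, 0]

```text
t: 37.0
ee_pos: [626.1, 303.5, 79.8]
orientation: [[0.002, 0.356, 0.935], [0.0, 0.935, -0.356], [-1.0, 0.001, 0.002]]
ft_force: [-5.4, -2.6, 17.9]
gripper_width: 9.5
```

Call:
play_rows:
  motion:
    - [0, 0, 0, 0.1, 0, 0, -0.1]
    - [0, 0, 0, 0.1, 0, 0, -0.2]
    - [0, 0, 0, 0.1, 0, 0, -0.32]
    - [0, 0, 0, 0.1, 0, 0, -0.44]
    - [0, 0, 0, 0.1, 0, 0, -0.56]
    - [0, 0, 0, 0.1, 0, 0, -0.68]
    - [0, 0, 0, 0.1, 0, 0, -0.8]
    - [0, 0, 0, 0.1, 0, 0, -0.92]

```text
t: 37.8
ee_pos: [626.4, 303.9, 80.0]
orientation: [[0.003, 0.96, 0.279], [0.001, 0.279, -0.96], [-1.0, 0.003, 0.0]]
ft_force: [-3.4, -0.8, 13.8]
gripper_width: 9.2
```

Call:
play_rows:
  motion:
    - [0, 0, 0, 0, 0, 0, -0.1]
    - [0, 0, 0, 0, 0, 0, -0.2]
    - [0, 0, 0, 0, 0, 0, -0.3]
    - [0, 0, 0, 0, 0, 0, -0.36]
    - [0, 0, 0, 0, 0, 0, -0.4]
    - [0, 0, 0, 0, 0, 0, -0.4]
    - [0, 0, 0, 0, 0, 0, -0.4]

```text
t: 38.5
ee_pos: [626.3, 303.8, 80.0]
orientation: [[0.002, 0.994, -0.112], [0.001, -0.112, -0.994], [-1.0, 0.002, -0.001]]
ft_force: [-4.3, -0.3, 13.8]
gripper_width: 9.5
```

Run:
```python
from meas import *
p,d=snap("scene","s19");crop(p,"s19c",390,130,470,210,7)
s=observe();print(s['ee_pos'],s['gripper_width'],s['ft_force'],s['torque'])
o=s['orientation'];print(np.degrees(np.arctan2(o[1,1],o[0,1])),o[:,0])
```

```text
[626.3 303.7  80. ] 9.418396213144375 [-4.4 -0.2 14.4] [-0.3  0.7  0.1]
-6.4451219265192465 [ 0.  0. -1.]
```

View pics/s19c.png

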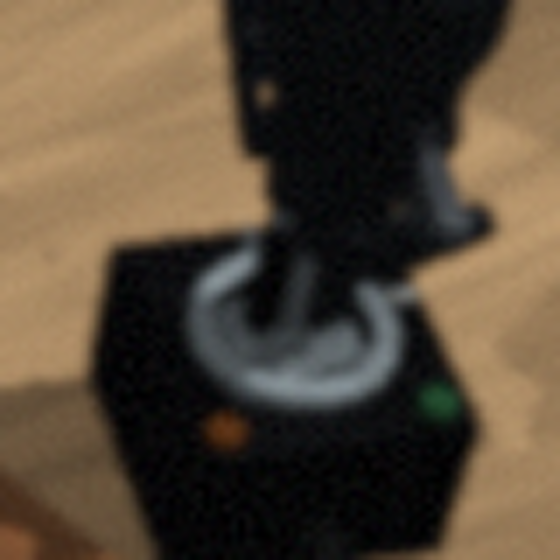

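Call:
play_rows:
  motion:
    - [0, 0, 0, 0, 0, 0, -0.05]
    - [0, 0, 0, 0, 0, 0, -0.08]
    - [0, 0, 0, 0, 0, 0, -0.08]
    - [0, 0, 0, 0, 0, 0, -0.08]

```text
t: 38.95
ee_pos: [626.0, 303.9, 79.9]
orientation: [[0.002, 0.982, -0.191], [0.001, -0.191, -0.982], [-1.0, 0.002, -0.001]]
ft_force: [-4.0, -0.8, 14.7]
gripper_width: 9.8
```

Run:
```python
from meas import *
np.set_printoptions(precision=3,suppress=True)
s=observe();print(s['ee_pos'],s['gripper_width'],s['ft_force'],s['torque'])
o=s['orientation'];print(np.degrees(np.arctan2(o[1,1],o[0,1])),o[:,0])
```

```text
[625.983 303.939  79.895] 9.819102299812254 [-4.016 -0.785 14.657] [-0.205  0.856  0.05 ]
-11.021815179260228 [ 0.002  0.001 -1.   ]
```

Call:
play_rows:
  motion:
    - [0, 0, 0, 0, 0, 0, -0.05]
    - [0, 0, 0, 0, 0, 0, -0.1]
    - [0, 0, 0, 0, 0, 0, -0.1]
    - [0, 0, 0, 0, 0, 0, -0.1]

```text
t: 39.35
ee_pos: [625.8, 304.1, 79.9]
orientation: [[0.002, 0.959, -0.284], [0.0, -0.284, -0.959], [-1.0, 0.002, -0.001]]
ft_force: [-4.5, -0.5, 14.4]
gripper_width: 9.0
```

Run:
```python
from meas import *
np.set_printoptions(precision=3,suppress=True)
s=observe();print(s['ee_pos'],s['gripper_width'],s['ft_force'],s['torque'])
o=s['orientation'];print(np.degrees(np.arctan2(o[1,1],o[0,1])),o[:,0])
p,d=snap("scene","s20");crop(p,"s20c",390,130,470,210,7)
p,d=snap("top","t20");crop(p,"t20c",150,140,250,230,7)
```

```text
[625.818 304.11   79.939] 8.973860874223675 [-4.456 -0.534 14.383] [-0.109  0.857  0.892]
-16.52201127318615 [ 0.002  0.    -1.   ]
```

View pics/t20c.png

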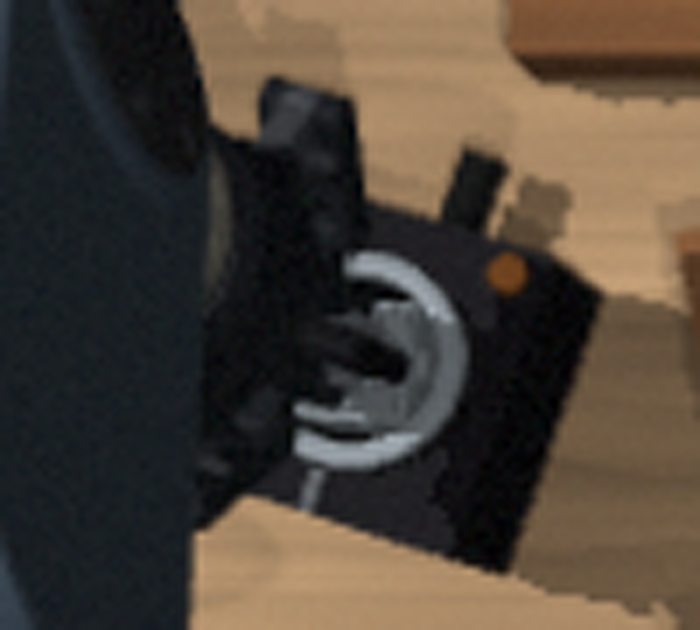

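Call:
play_rows:
  motion:
    - [0, 0, 0, 0, 0, 0, 0.05]
    - [0, 0, 0, 0, 0, 0, 0.06]
    - [0, 0, 0, 0, 0, 0, 0.06]
    - [4, 0, 0, 0, 0, 0, 0.06]
    - [4, 0, 0, 0, 0, 0, 0.06]
    - [4, 0, 0, 0, 0, 0, 0.06]
    - [4, 0, 0, 1, 0, 0, 0.06]
    - [4, 0, 0, 3, 0, 0, 0.06]

```text
t: 40.25
ee_pos: [624.1, 302.7, 104.7]
orientation: [[-0.005, 0.973, -0.231], [-0.001, -0.231, -0.973], [-1.0, -0.004, 0.002]]
ft_force: [-0.6, -0.3, -0.4]
gripper_width: 40.1
```

Call:
play_rows:
  motion:
    - [4, 0, 0, 5, 0, 0, 0]
    - [4, 0, 0, 10, 0, 0, 0]
    - [4, 0, 0, 15, 0, 0, 0]
    - [4, -5, 0, 18, 0, 0, 0]
    - [4, -10, 0, 18, 0, 0, 0]
    - [4, -15, 0, 18, 0, 0, 0]
    - [4, -18, 4, 18, 0, 0, 0]
    - [4, -20, 8, 18, 0, 0, 0]

```text
t: 41.05
ee_pos: [422.9, 382.5, 287.3]
orientation: [[-0.001, 0.972, -0.233], [-0.001, -0.233, -0.972], [-1.0, -0.001, 0.001]]
ft_force: [1.6, 0.8, -0.1]
gripper_width: 39.9
```

Run:
```python
from rect import *
p,d=snap("scene","s21");crop(p,"s21c",340,110,480,230,5)
p,d=snap("top","t21");crop(p,"t21c",150,130,550,310,2)
a=rectify("top",["t21"],(625,303),40,70,0.2);b=rectify("top",["t21"],(625,303),40,121,0.2)
cv2.imwrite("pics/rf.png",np.clip(np.hstack([a,b]),0,255)[:,:,::-1].astype('uint8'))
for n,t,rc in (("top","t21",(165,140,235,225)),("scene","s21",(395,130,470,220))):
    Q=sel(n,rc,90,135,t);print(n,len(Q),cv2.minAreaRect(Q[:,:2].astype('float32')),np.percentile(Q[:,2],[50,90,100]))
```

```text
top 131 ((624.2164306640625, 302.1659240722656), (39.1530876159668, 10.554779052734375), 78.57130432128906) [118.9 121.5 123. ]
scene 195 ((628.5008544921875, 302.9082336425781), (41.06977462768555, 11.909635543823242), 76.8601303100586) [109.7 119.2 121.9]
```

View pics/s21c.png

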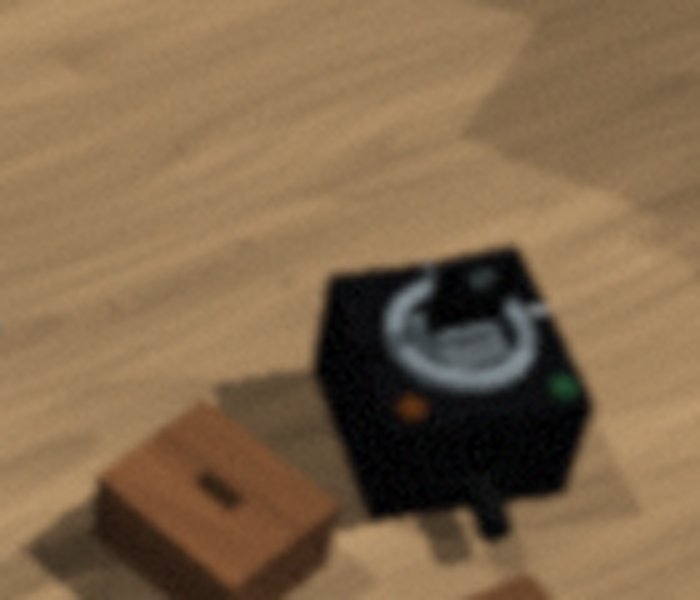

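View pics/rf.png

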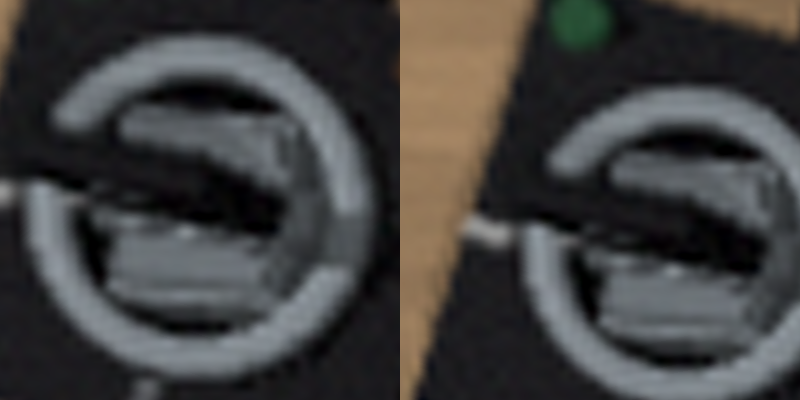

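View pics/t21c.png

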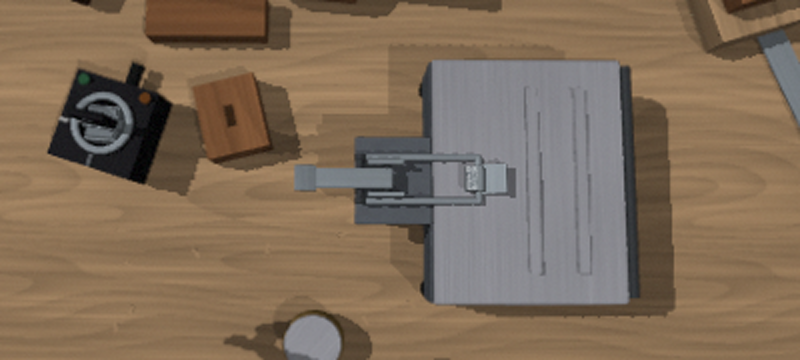

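Run:
```python
from workcell import *
print(job_done())
```

```text
the job is handed in; nothing more can be done
None
```

I did the whole task and handed it in after about 41 s of robot time. `job_done()` gave no verdict, so what follows is from my own camera and force checks.

- **Feet:** Only three feet were on the bench. All three are standing inside the chamber, as seen before I shut the lid.
- **Lid and catch:** The lid is shut. The lever lies flat, with its top at about 127 mm along its length. The loop bar is in the keeper. It stayed that way after I let go, and the last top picture shows the same.
- **Key:** It is home in the switch. I pressed it down to about 18 N, and its top measures 119–121.5 mm against 121 mm expected.
- **Switch:** I turned it clockwise until the torque jumped to about 0.9 N m at the stop, then backed off 0.06 rad to ease the key before releasing. I couldn't read the switch angle directly. The key lies about 1.46 rad from the box's x axis, and the barrel looks to be at about 1.35–1.39 rad.
- **Mallet, tin and offcut:** I never touched them. I saw no change in the pictures but did not measure their positions at the end.
- **Disagreements:** The two cameras differed by about 3–4 mm in x, so I placed the key using the offset between its stand and the switch. The key also stood about 3 mm higher in its stand than described, which I allowed for.

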